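# Return the wafer turntable to zero and clamp it

### The arm

A 7-joint arm with a two-finger parallel gripper is mounted at the origin on the work surface. World frame = base frame: x ahead of the robot, y to its left, z up, the work surface at z = 0. Lengths are in m, angles in rad, forces in N, time in s.
With the tool pointing down it reaches from about 0.425 to 0.925 m from the base axis. Payload 6.8 kg.
Tool frame: the origin (TCP) lies at the very end of the fingers, on their centre line; the grasp point (between the pads) lies 19 mm behind it; z points along the fingers, y is the direction in which the jaws open and shut (so a half turn about z gives the same grasp; the last joint's range is limited). The gripper opens to 85 mm and grips with 20 to 120 N. Pads are 22 mm wide; open, the fingers measure 114 mm over their backs; the gripper's body (76 mm by 85 mm) begins 54 mm behind the grasp point. The pads swing forward as they close: fully open they stand 13 mm farther back than shut.
Start: joints at [-1.372, 0.477, 0.022, 1.555, -0.011, 1.109, -0.083], TCP at [0.204, 0.643, 0.231] pointing down, gripper open.
Joint ranges: [-2.96, 2.96], [-0.34, 2.1], [-1.41, 1.46], [0.24, 2.44], [-1.37, 4.51], [0.17, 1.92], [-2.96, 2.96]. Speed limits (rad/s): [2.39, 2.39, 3.14, 3.14, 3.14, 3.14, 3.14].

### API

Orientations are given as [roll, pitch, yaw] about the fixed x, y, z axes, in that order (R = Rz(yaw) Ry(pitch) Rx(roll)).
In Python, from rig import env, optics gives the robot as it stands.
- The arm moves only by the tool step_arm, never from a script. Its argument "plan" is a list of rows, each an object of numbers: "x", "y", "z": the shift along the tool's x, y, z in cm; "ax", "ay", "az": the turn, a rotation vector about the tool's x, y, z in rad; "gripper": the opening in per cent of the stroke, from 0 (shut) to 100 (fully open). In form: [{"x": .., "y": .., "z": .., "ax": .., "ay": .., "az": .., "gripper": ..}, ...]. A call has exactly 8 rows; each row shifts and turns the pose as measured when the row begins, along the tool's axes as they then stand; what a row does not reach is not made up. A row lasts 1/12 s, in which the tool goes at most 41.7 mm and 7.16 degrees, less where a joint would pass 70% of its speed; a pose out of reach is approached as far as the arm can. A call with a gripper value outside its range is refused whole. The fingers move at their own pace and stop on an object; "squeeze" is the grip in N (left out, the last holds). Time passes only in rows, so rows that do not move let the fingers close, or fill a call up. It gives the time, the measured TCP pose, the force and the opening at its end, in the units of the state.
- env.sense(): the state, without advancing time (a new reading comes with each control period).
- optics.read_camera(name): name is "scene" or "top" or "wrist"; returns a dict with "frame" (400x640x3 uint8, red, green, blue), "fx", "fy", "cx", "cy" (pixels), "R" (3x3) and "t" (3): a world point X has camera coordinates R X + t. Camera axes: x right, y down, z forward; pixel columns grow to the right and rows downward; lengths in m; the calibration is good to about 2 mm. The wrist camera is an equidistant fisheye: a pixel r from the principal point sees the ray r / f radians off the axis. A picture is of the moment at which its call begins. There is no depth.
- env.hand_in(): hands the job in, once; it reports no verdict.
The state is a dict: "time": time; "joints": joint angles; "joint_velocities": joint speeds; "joint_efforts": joint torques, N m; "tcp_pos": TCP position; "eef_rot": TCP orientation; "contact_force": force on the tool from outside, world axes, zero at the start; "ft_torque": the same for the moment, N m; "opening": finger opening in m.
Only numpy, scipy, OpenCV 4.12 (cv2) and the standard library are available. Lean on these libraries where they do the work, as an engineer would, in place of code of your own. Each camera call takes 0.05 s, during which the arm holds its last target.

### The job

The wafer turntable has to go back to zero: with a fingertip against its upright post, push it round until the index line on the turntable lines up with the longest line of the scale ring around it, then push the clamp lever all the way in to lock it. Just push gently - do not pinch or lift anything, keep off the wafer, and leave the ring and the other things on the bench as they are.

Things in the scene. Friction and masses are not known exactly. Their poses are not given: they have to be found in the camera images.
- stage: The fixed base of the turntable, it cannot be moved: white plate 260 x 260 mm, top 20 mm above the table, carrying a round white housing (radius 124 mm, top 31 mm above the table) in its middle. Origin on the table under the turntable's vertical axis of rotation; x and y along the plate's edges, z up; -x is the operator's side, roughly towards the robot (turned up to 0.35 rad). On its -y side stands the lug with the clamp lever.
- zero_line (a point): The target: inner end of the longest black line (26 mm long, 3.4 mm wide, right across the ring) on the flat aluminium scale ring, radius 122 mm, top 37 mm above the table. Other lines every 10 degrees are thinner and only 8 or 13 mm long. The ring is fastened at some angle and must stay there. The point lies 95 mm from the axis.
- index_mark (a point): Outer end of the index line on the turntable: the only line there, white, 34 mm long, 3.4 mm wide, on the dark round plate of radius 95 mm whose top is 42 mm above the table. The point lies at the plate's rim, 95 mm from the axis, so in plan it falls on zero_line when the two are lined up. The turntable must turn clockwise from above by 0.35 to 1.65 rad.
- post (a point): Centre of the top of the upright steel finger post that turns with the turntable: 12 mm diameter (13 mm at its knurled band near the top), on a foot of 20 mm diameter and 4 mm height, 76 mm from the axis, top 80 mm above the table and 38 mm above the plate. Seen from above it stands 80 degrees clockwise of the index line. It takes about 3 N at the post to turn the turntable, which stays where it is left.
- turntable (a joint): Angle of the turntable on the stage in rad, counter-clockwise from above is positive; free from -3 to 3. At 0 the index line points to the stage's -x.
- wafer (a point): Wafer, 100 mm across and 0.8 mm thick, held on the round chuck (112 mm across) in the middle of the turntable; this point is the centre of its top, 46.8 mm above the table. Never touch it.
- clamp (a joint): Angle of the clamp lever in rad: 0 unlocked (as found), 1.2 fully locked at its stop; grows counter-clockwise from above. It takes about 3 N at the tip, more in the last quarter where it presses a brake shoe on the turntable, and stays where it is left. Once locked the turntable no longer turns easily. Its vertical axis lies in the stage frame at x = -30 mm, y = -152 mm. Unlocked the lever points along the stage's -y, locked it lies nearly along +x beside the housing.
- clamp_tip (a point): Point in the black lever's handle 72 mm from the lever's axis, 56 mm above the table; the handle is a round bar of 18 mm diameter from 40 to 72 mm from the axis, rounded end at 81 mm, its centre line 52 to 56 mm above the table.
- objective_a: Bystander: loose steel microscope objective, 30 mm diameter, 44 mm high, standing on the table. Origin at the centre of its underside.
- objective_b: Bystander: loose steel microscope objective, 26 mm diameter, 44 mm high, standing on the stage's plate at its corner (-x, +y). Origin at the centre of its underside.
- eyepiece: Bystander: loose black eyepiece, 40 mm diameter, 54 mm high. Origin at the centre of its underside.
- wafer_box: Bystander: round white wafer box, 116 mm diameter, 16 mm high, lying flat. Origin at the centre of its underside.
- chip_tray: Bystander: square chip tray, 51 x 51 x 12 mm. Origin at the centre of its underside.
- dropper: Bystander: amber bottle with black cap, 42 mm diameter, 105 mm high. Origin at the centre of its underside.
- tweezers: Bystander: steel tweezers, 127 mm long, 8 mm high, lying flat. Origin under their middle, points to their +x.

How it is judged:
On the way, in this order (a step that is already met when the one before it is completed fails the run):
1. the turntable stands still with its index line on the longest scale line, the clamp still open (horizontal distance between index_mark and zero_line below 0.003 m and velocity of joint turntable between -0.03 and 0.03 rad/s and value of joint clamp below 0.4 rad), for 0.2 s.
2. the clamp lever is pushed all the way in (value of joint clamp above 1.1 rad), for 0.2 s.
At the end, for the whole second after the job is handed in: The outer end of the index line is within 3 mm (about 2 degrees) of the inner end of the longest scale line, and the clamp lever is within 0.1 rad of its locked stop; the scale ring has not been turned (horizontal distance between index_mark and zero_line below 0.003 m and value of joint clamp above 1.1 rad and distance of zero_line from where it was at the start of the episode below 0.003 m); the robot touches nothing.
It fails at once if the wafer is touched (contact force between any of the fingers, the arm and wafer_disc above 0.3 N).
It fails at once if the scale ring is turned (distance of zero_line from where it was at the start of the episode above 0.004 m).
It fails at once if the turntable, post or clamp lever is pinched or forced (more than 35 N on the stage in all) (contact force between the fingers and stage above 35 N).
It fails at once if another thing on the bench is lifted, carried or pushed away (more than 25 mm) (distance of any of objective_a, objective_b, eyepiece, wafer_box, chip_tray, dropper, tweezers from where it was at the start of the episode above 0.025 m).
It also fails if it takes over 58 s, if anything falls off the work surface, if the arm or the gripper's body presses on something with over 40 N, if the wrist force passes 120 N, or if a joint passes its speed limit or range.

## Working session

There is one attempt and no reset: what is moved stays moved. The work goes in short steps, Python scripts to look and compute and a tool call to move; the robot and the scene stay as the last step left them, time stands still between calls to the robot, and variables do not carry over. Pictures are saved under pics/ and viewed, and the job is handed in when it is done.

Besides the shell and the picture viewer there is one more tool, called after ">>>" as name(argument=value, ...) on one line, values as JSON. step_arm: Moves the arm, as the interface text tells. Its arguments: {"type":"object","properties":{"plan":{"type":"array"},"squeeze":{"type":"number"}},"required":["plan"]}

```bash
mkdir -p pics; ls
python3 - <<'E'
from rig import env, optics
import cv2
print(env.sense())
for n in ["scene","top","wrist"]:
    d=optics.read_camera(n); cv2.imwrite(f"pics/{n}0.png",cv2.cvtColor(d["frame"],cv2.COLOR_RGB2BGR))
    print(n,d["fx"],d["fy"],d["cx"],d["cy"],d["R"],d["t"])
E
```

```text
pics
{'time': 0.0, 'joints': array([-1.37209709,  0.47780157,  0.02233686,  1.5564486 , -0.01151729,
        1.10931799, -0.08315447]), 'joint_velocities': array([-0.00064144, -0.000937  ,  0.00060403,  0.00024267,  0.00014317,
       -0.00026919, -0.00214303]), 'joint_efforts': array([-6.05733239e-04, -5.96450937e+01,  1.60791378e+00, -2.81195766e+01,
        1.25394834e-02,  9.42793937e-03, -3.56890155e-05]), 'tcp_pos': array([0.20368357, 0.64290842, 0.23032589]), 'eef_rot': array([-3.13974905e+00,  1.20994647e-04,  2.83475553e+00]), 'contact_force': array([-0.91592997, -0.25954482,  0.00260942]), 'ft_torque': array([-0.07159095, -0.00460304,  0.01831225]), 'opening': 0.08526464591221285}
scene 498.5515108107382 498.5515108107382 323.257210455667 201.48213645632725 [[-0.32237238  0.94659712 -0.00547214]
 [ 0.60912056  0.20300971 -0.76665455]
 [-0.72460209 -0.25048144 -0.64203649]] [ 0.1689386  -0.26311006  1.74290681]
top 511.36777033836853 511.36777033836853 319.13839507694365 196.4842147699864 [[-0.00348838 -0.9999262  -0.0116375 ]
 [-0.9903939   0.00506334 -0.13818205]
 [ 0.13823077  0.01104368 -0.99033847]] [4.65070629e-04 5.39784776e-01 1.37532839e+00]
wrist 309.70691628693146 309.70691628693146 314.68114563877884 203.2529562388683 [[ 0.30067119  0.95372576 -0.00200264]
 [ 0.91998891 -0.28948048  0.26423749]
 [ 0.25143037 -0.08129101 -0.96445557]] [-0.67307389 -0.03505467  0.37820682]
```

View pics/scene0.png

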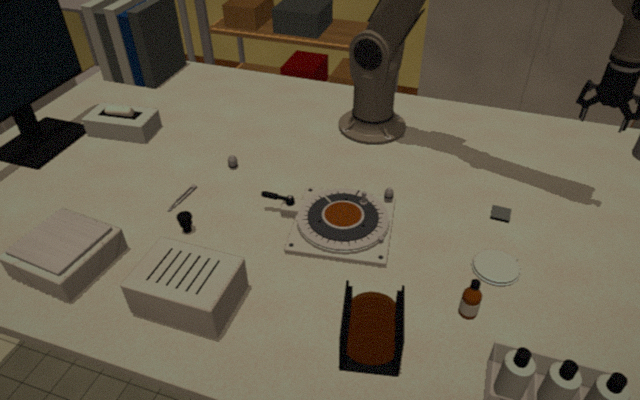

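View pics/top0.png

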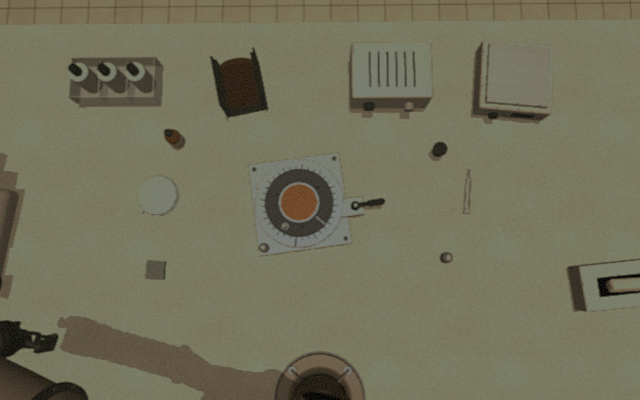

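View pics/wrist0.png

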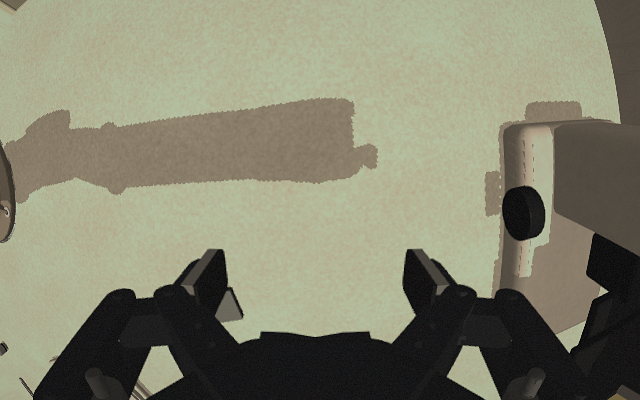

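Run:
```python
import cv2
a=cv2.imread("pics/top0.png")[145:265,235:395]
cv2.imwrite("pics/topz.png",cv2.resize(a,None,fx=5,fy=5,interpolation=cv2.INTER_CUBIC))
a=cv2.imread("pics/scene0.png")[170:270,255:415]
cv2.imwrite("pics/scenez.png",cv2.resize(a,None,fx=5,fy=5,interpolation=cv2.INTER_CUBIC))
```

```text
(no output)
```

View pics/topz.png

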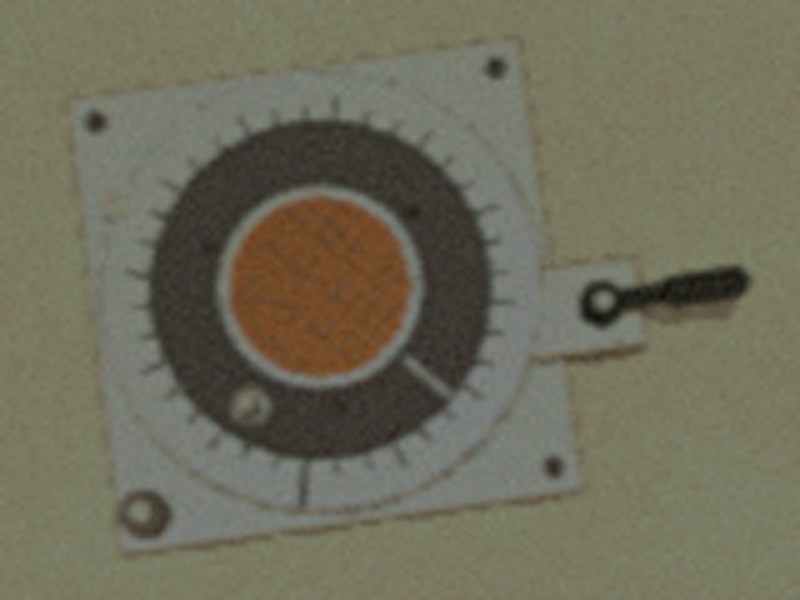

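View pics/scenez.png

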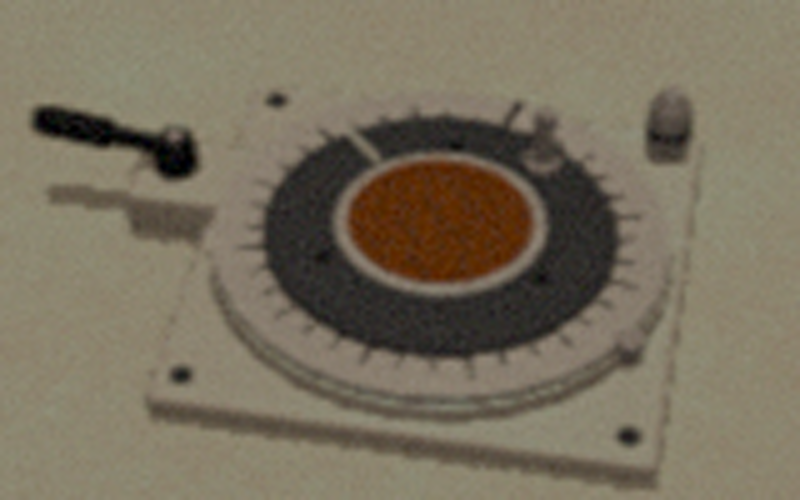

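```bash
cat > h.py <<'E'
import numpy as np, cv2
from rig import env, optics
def ray(d,u,v):
    p=np.array([(u-d["cx"])/d["fx"],(v-d["cy"])/d["fy"],1.]); R=np.array(d["R"]);t=np.array(d["t"])
    return -R.T@t, R.T@p
def at(d,u,v,z):
    c,r=ray(d,u,v); return c+r*(z-c[2])/r[2]
def proj(d,X):
    X=np.asarray(X,float).reshape(-1,3); c=X@np.array(d["R"]).T+np.array(d["t"])
    return np.c_[d["fx"]*c[:,0]/c[:,2]+d["cx"],d["fy"]*c[:,1]/c[:,2]+d["cy"]]
def mapxy(d,c,z,half,n):
    g=np.linspace(-half,half,n); # rows: +x up, cols: -y right
    X,Y=np.meshgrid(c[1]-g,c[0]-g); P=np.c_[Y.ravel(),X.ravel(),np.full(n*n,z)]
    uv=proj(d,P).astype(np.float32).reshape(n,n,2)
    return cv2.remap(d["frame"],uv[...,0],uv[...,1],cv2.INTER_CUBIC)
def wafer(d):
    f=d["frame"].astype(int); m=(f[...,0]-f[...,2]>45)
    return m
def angprofile(d,c,z,r0,r1,th):
    rr=np.linspace(r0,r1,12)
    P=np.array([[c[0]+r*np.cos(t),c[1]+r*np.sin(t),z] for t in th for r in rr])
    uv=proj(d,P).astype(np.float32)
    g=cv2.cvtColor(d["frame"],cv2.COLOR_RGB2GRAY)
    return cv2.remap(g,uv[:,0].reshape(len(th),-1),uv[:,1].reshape(len(th),-1),cv2.INTER_LINEAR).mean(1)
E
python3 - <<'E'
from h import *
for n,box in [("top",(265,170,335,240)),("scene",(320,195,370,235))]:
    d=optics.read_camera(n); m=wafer(d).astype(np.uint8)
    x0,y0,x1,y1=box; mm=np.zeros_like(m); mm[y0:y1,x0:x1]=m[y0:y1,x0:x1]
    k,l,s,c=cv2.connectedComponentsWithStats(mm); i=1+s[1:,4].argmax()
    ys,xs=np.where(l==i)
    P=np.array([at(d,u,v,.0468) for u,v in zip(xs,ys)]); C=P.mean(0)
    print(n,s[i],C, np.ptp(P,axis=0))
    z=lambda a,b:(235+(a+.5)/5-.5,145+(b+.5)/5-.5) if n=="top" else (255+(a+.5)/5-.5,170+(b+.5)/5-.5)
    th=np.radians(np.arange(0,360,.5))
    a=angprofile(d,C,.042,.066,.088,th); i=np.argsort(a)[::-1][:8]; print("index",np.degrees(th[i]),a[i],np.median(a))
    b=angprofile(d,C,.037,.110,.119,th); i=np.argsort(b)[:8]; print("zero",np.degrees(th[i]),b[i],np.median(b))
    pts={"top":{"post":(248,400,.08),"pivot":(600,303,.06),"tip":(745,280,.056),"objb":(144,512,.044)},
     "scene":{"post":(545,115,.08),"tip":(45,120,.056),"objb":(672,97,.044)}}[n]
    for k,(u,v,h) in pts.items():
        p=at(d,*z(u,v),h); print(k,p,np.linalg.norm((p-C)[:2]),np.degrees(np.arctan2(p[1]-C[1],p[0]-C[0])))
E
```

```text
top [281 185  36  35 986] [0.52385488 0.05479932 0.0468    ] [9.40894740e-02 9.60769795e-02 4.44089210e-16]
index [230.  229.5 147.  146.5 230.5 147.5 146.  148. ] [99.75       98.75       98.66666667 98.33333333 98.33333333 97.66666667
 97.25       95.75      ] 55.583333333333336
zero [175.  175.5 174.5 176.  176.5 174.  177.  173.5] [ 82.58333333  85.25        92.08333333  92.66666667 100.33333333
 102.         108.58333333 110.25      ] 123.0
post [0.45879394 0.09089602 0.08      ] 0.07440361875934182 150.97788423844236
pivot [ 0.51230133 -0.09811694  0.06      ] 0.1533520966022198 -94.32076066955287
tip [ 0.52500059 -0.17731149  0.056     ] 0.23211363578774968 -89.71718832780303
objb [0.40111814 0.1499483  0.044     ] 0.1552985373800475 142.2161487270848
scene [324 202  38  25 711] [0.52539526 0.05480656 0.0468    ] [9.81518663e-02 9.63321109e-02 2.22044605e-16]
index [229.  229.5 228.5 230.  228.  230.5 227.5 231. ] [104.83333333 104.5        102.91666667 102.08333333  98.66666667
  97.5         92.33333333  91.58333333] 43.666666666666664
zero [175.5 165.  175.  164.5 176.  165.5 164.  166. ] [75.16666667 78.91666667 78.91666667 79.25       79.83333333 80.58333333
 81.25       82.83333333] 125.95833333333334
post [0.46250521 0.09345546 0.08      ] 0.0738166350873811 148.42731591961987
tip [ 0.5244445  -0.17275204  0.056     ] 0.22756058706990223 -90.2393853119995
objb [0.38078838 0.14677073 0.044     ] 0.17137256838291878 147.54527754691517
```

```bash
cat >> h.py <<'E'
from scipy.spatial.transform import Rotation as Ro
def rows(wps,n,start=None):
    """wps: list of (x,y,z,yaw) ; n rows per segment"""
    s=env.sense(); p=np.array(s["tcp_pos"]); R=Ro.from_euler("xyz",s["eef_rot"])
    for (x,y,z,yaw),k in zip(wps,n):
        T=Ro.from_euler("xyz",[np.pi,0,yaw]); P=np.array([x,y,z]); rv=(R.inv()*T).as_rotvec()
        p0,R0=p,R
        for i in range(1,k+1):
            q=p0+(P-p0)*i/k; Rq=R0*Ro.from_rotvec(rv*i/k)
            sh=R.inv().apply(q-p)*100; a=(R.inv()*Rq).as_rotvec()
            print("%6.2f %6.2f %6.2f | %6.3f %6.3f %6.3f"%(*sh,*a)); p,R=q,Rq
def st():
    s=env.sense(); print("t",round(s["time"],2),"p",np.round(s["tcp_pos"],4),"rpy",np.round(s["eef_rot"],3),"F",np.round(s["contact_force"],1),"op",round(s["opening"],4),"j",np.round(s["joints"],2))
E
python3 -c "
from h import *
rows([(.4398,.0665,.2,np.radians(149.5))],[16])"
```

```text
-2.49  -2.99   0.20 | -0.000  0.000  0.014
 -2.54  -2.96   0.20 | -0.000  0.000  0.014
 -2.58  -2.92   0.20 | -0.000  0.000  0.014
 -2.62  -2.88   0.20 | -0.000  0.000  0.014
 -2.66  -2.85   0.19 | -0.000  0.000  0.014
 -2.70  -2.81   0.19 | -0.000  0.000  0.014
 -2.74  -2.77   0.19 | -0.000  0.000  0.014
 -2.78  -2.73   0.19 | -0.000  0.000  0.014
 -2.82  -2.69   0.19 | -0.000  0.000  0.014
 -2.85  -2.65   0.19 | -0.000  0.000  0.014
 -2.89  -2.61   0.19 | -0.000  0.000  0.014
 -2.93  -2.57   0.19 | -0.000  0.000  0.014
 -2.96  -2.53   0.19 | -0.000  0.000  0.014
 -3.00  -2.49   0.19 | -0.000  0.000  0.014
 -3.03  -2.44   0.19 | -0.000  0.000  0.014
 -3.07  -2.40   0.19 | -0.000  0.000  0.014
```

>>> step_arm(plan=[{"x":-2.5,"y":-3.0,"z":0.2,"ax":0,"ay":0,"az":0.014,"gripper":0},{"x":-2.55,"y":-2.95,"z":0.2,"ax":0,"ay":0,"az":0.014,"gripper":0},{"x":-2.6,"y":-2.9,"z":0.2,"ax":0,"ay":0,"az":0.014,"gripper":0},{"x":-2.6,"y":-2.9,"z":0.2,"ax":0,"ay":0,"az":0.014,"gripper":0},{"x":-2.65,"y":-2.85,"z":0.2,"ax":0,"ay":0,"az":0.014,"gripper":0},{"x":-2.7,"y":-2.8,"z":0.2,"ax":0,"ay":0,"az":0.014,"gripper":0},{"x":-2.75,"y":-2.75,"z":0.2,"ax":0,"ay":0,"az":0.014,"gripper":0},{"x":-2.8,"y":-2.7,"z":0.2,"ax":0,"ay":0,"az":0.014,"gripper":0}], squeeze=40)

```text
time: 0.92
tcp_pos: [0.32, 0.3526, 0.2112]
eef_rot: [3.139, -0.005, 2.734]
contact_force: [0.3, 1.0, -0.1]
opening: 0.0002
```

```bash
python3 -c "
from h import *
st();rows([(.4398,.0665,.17,np.radians(149.5))],[8])"
```

```text
t 0.92 p [0.32   0.3526 0.2112] rpy [ 3.139 -0.005  2.734] F [ 0.3  1.  -0.1] op 0.0002 j [-1.07  0.17  0.12  2.05 -0.03  0.93  0.23]
 -2.80  -2.69   0.49 |  0.000 -0.001  0.016
 -2.84  -2.65   0.50 |  0.000 -0.001  0.016
 -2.88  -2.60   0.50 |  0.000 -0.001  0.016
 -2.92  -2.56   0.50 |  0.000 -0.001  0.016
 -2.96  -2.51   0.50 |  0.000 -0.001  0.016
 -2.99  -2.46   0.51 |  0.000 -0.001  0.016
 -3.03  -2.42   0.51 |  0.000 -0.001  0.016
 -3.07  -2.37   0.51 |  0.000 -0.001  0.016
```

>>> step_arm(plan=[{"x":-2.8,"y":-2.7,"z":0.5,"ax":0,"ay":0,"az":0.016,"gripper":0},{"x":-2.85,"y":-2.65,"z":0.5,"ax":0,"ay":0,"az":0.016,"gripper":0},{"x":-2.9,"y":-2.6,"z":0.5,"ax":0,"ay":0,"az":0.016,"gripper":0},{"x":-2.9,"y":-2.55,"z":0.5,"ax":0,"ay":0,"az":0.016,"gripper":0},{"x":-2.95,"y":-2.5,"z":0.5,"ax":0,"ay":0,"az":0.016,"gripper":0},{"x":-3.0,"y":-2.45,"z":0.5,"ax":0,"ay":0,"az":0.016,"gripper":0},{"x":-3.0,"y":-2.4,"z":0.5,"ax":0,"ay":0,"az":0.016,"gripper":0},{"x":-3.0,"y":-2.35,"z":0.5,"ax":0,"ay":0,"az":0.016,"gripper":0}])

```text
time: 1.58
tcp_pos: [0.442, 0.0527, 0.1701]
eef_rot: [3.131, -0.004, 2.601]
contact_force: [1.3, 0.7, -0.0]
opening: 0.0
```

```bash
python3 -c "
from h import *
st();rows([(.4398,.0665,.09,np.radians(149.5))],[7])
d=optics.read_camera('top');cv2.imwrite('pics/t1.png',cv2.resize(d['frame'][120:300,200:420,::-1],None,fx=3,fy=3))
d=optics.read_camera('wrist');cv2.imwrite('pics/w1.png',d['frame'][...,::-1])
"
```

```text
t 1.58 p [0.442  0.0527 0.1701] rpy [ 3.131 -0.004  2.601] F [ 1.3  0.7 -0. ] op 0.0 j [-0.6   0.18  0.39  2.17 -0.11  0.81  0.89]
  0.12   0.14   1.15 |  0.002 -0.000 -0.001
  0.12   0.14   1.15 |  0.002 -0.000 -0.001
  0.13   0.14   1.15 |  0.002 -0.000 -0.001
  0.13   0.15   1.15 |  0.002 -0.000 -0.001
  0.13   0.15   1.15 |  0.002 -0.000 -0.001
  0.13   0.15   1.15 |  0.002 -0.000 -0.001
  0.13   0.15   1.14 |  0.002 -0.000 -0.001
```

View pics/t1.png

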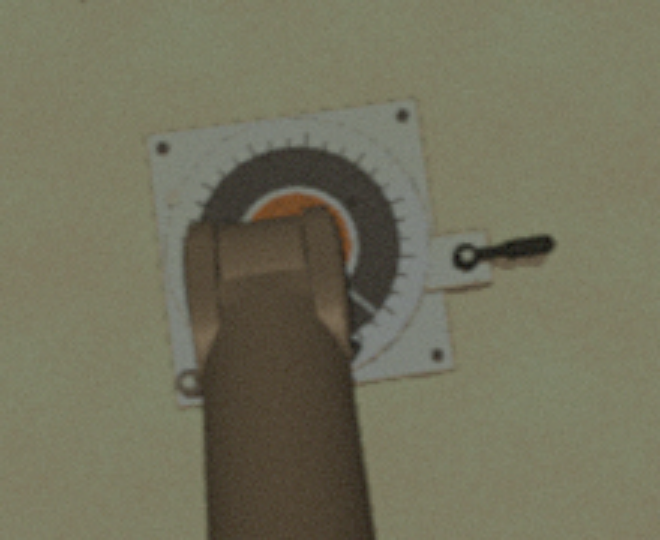

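View pics/w1.png

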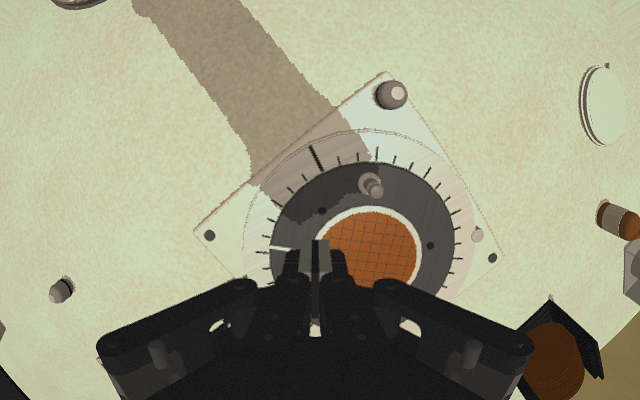

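```bash
cat >> h.py <<'E'
def wat(d,u,v,z):
    x,y=u-d["cx"],v-d["cy"]; r=np.hypot(x,y); th=r/d["fx"]
    p=np.array([np.sin(th)*x/r,np.sin(th)*y/r,np.cos(th)]); R=np.array(d["R"]);t=np.array(d["t"])
    c=-R.T@t; q=R.T@p; return c+q*(z-c[2])/q[2]
E
python3 -c "
from h import *
d=optics.read_camera('wrist')
C=np.array([.5246,.0548])
for n,u,v,z in [('post',377,192,.08),('foot',368,182,.046),('zero',322,171,.037),('idx',270,248,.042),('objb',398,90,.064)]:
  p=wat(d,u,v,z);e=p[:2]-C;print(n,p,np.hypot(*e),np.degrees(np.arctan2(e[1],e[0])))
cv2.imwrite('pics/w1z.png',cv2.resize(d['frame'][130:280,230:440,::-1],None,fx=3.8,fy=3.8,interpolation=cv2.INTER_CUBIC))
"
```

```text
post [0.45741908 0.09621505 0.08      ] 0.07892073690114454 148.3473947469979
foot [0.45579007 0.09578961 0.046     ] 0.0800934130871494 149.21803135525604
zero [0.42763296 0.06545504 0.037     ] 0.097550692376099 173.72932096326122
idx [ 0.46403562 -0.01453416  0.042     ] 0.09206123145589197 -131.13767477359258
objb [0.39781599 0.15469794 0.064     ] 0.16141184597075472 141.76408134181838
```

View pics/w1z.png

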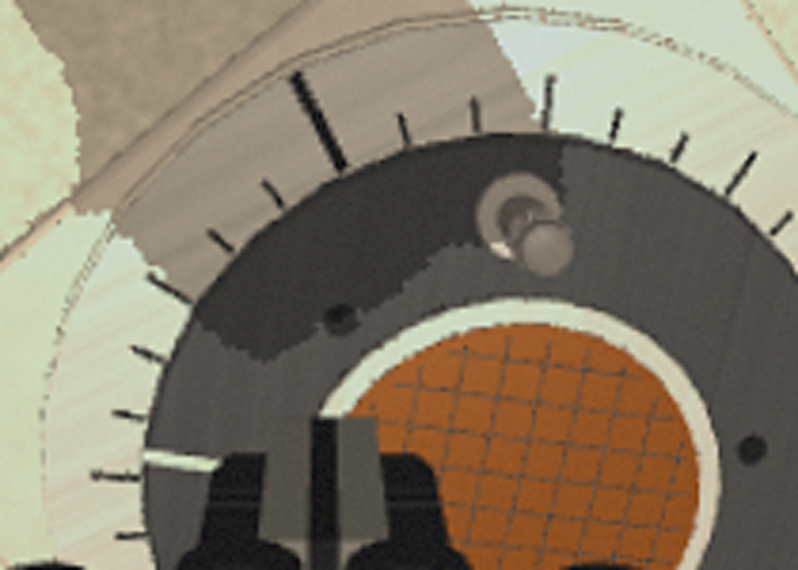

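```bash
python3 -c "
from h import *
rows([(.4395,.067,.1,np.radians(149.5)),(.4395,.067,.056,np.radians(149.5))],[4,4])
"
```

```text
0.25   0.28   1.75 |  0.002 -0.001 -0.004
  0.25   0.29   1.75 |  0.002 -0.001 -0.004
  0.25   0.29   1.75 |  0.002 -0.001 -0.004
  0.25   0.30   1.75 |  0.002 -0.001 -0.004
  0.00  -0.00   1.10 | -0.000  0.000  0.000
  0.00  -0.00   1.10 | -0.000  0.000  0.000
  0.00  -0.00   1.10 | -0.000  0.000 -0.000
  0.00  -0.00   1.10 | -0.000  0.000  0.000
```

>>> step_arm(plan=[{"x":0.25,"y":0.3,"z":1.75,"ax":0.002,"gripper":0},{"x":0.25,"y":0.3,"z":1.75,"ax":0.002,"gripper":0},{"x":0.25,"y":0.3,"z":1.75,"ax":0.002,"gripper":0},{"x":0.25,"y":0.3,"z":1.75,"ax":0.002,"gripper":0},{"x":0,"y":0,"z":1.1,"gripper":0},{"x":0,"y":0,"z":1.1,"gripper":0},{"x":0,"y":0,"z":1.1,"gripper":0},{"x":0,"y":0,"z":0.9,"gripper":0}])

```text
validation failed for argument at $.pl...
```

```bash
python3 -c "
from h import *
st()
d=optics.read_camera('wrist');cv2.imwrite('pics/w2.png',d['frame'][...,::-1])
"
```

```text
t 1.73 p [0.442  0.0516 0.1699] rpy [ 3.133 -0.004  2.595] F [0.1 0.6 1.1] op -0.0001 j [-0.6   0.18  0.39  2.17 -0.11  0.81  0.88]
```

View pics/w2.png

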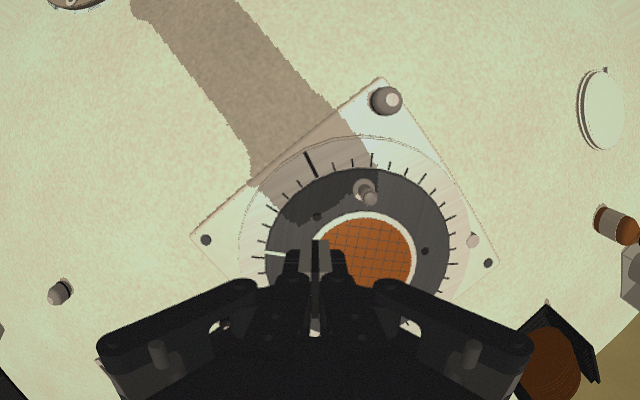

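All fields are required, so I resend the plan complete.

>>> step_arm(plan=[{"x":0.25,"y":0.35,"z":1.75,"ax":0.002,"ay":0,"az":-0.003,"gripper":0},{"x":0.25,"y":0.35,"z":1.75,"ax":0.002,"ay":0,"az":-0.003,"gripper":0},{"x":0.25,"y":0.3,"z":1.75,"ax":0.002,"ay":0,"az":-0.003,"gripper":0},{"x":0.25,"y":0.3,"z":1.75,"ax":0.002,"ay":0,"az":-0.003,"gripper":0},{"x":0,"y":0,"z":1.1,"ax":0,"ay":0,"az":0,"gripper":0},{"x":0,"y":0,"z":1.1,"ax":0,"ay":0,"az":0,"gripper":0},{"x":0,"y":0,"z":1.1,"ax":0,"ay":0,"az":0,"gripper":0},{"x":0,"y":0,"z":0.9,"ax":0,"ay":0,"az":0,"gripper":0}])

```text
time: 2.45
tcp_pos: [0.4395, 0.0885, 0.0568]
eef_rot: [3.128, -0.004, 2.635]
contact_force: [0.5, -0.5, -0.9]
opening: 0.0003
```

```bash
python3 -c "
from h import *
st()
d=optics.read_camera('wrist');cv2.imwrite('pics/w3.png',d['frame'][...,::-1])
"
```

```text
t 2.45 p [0.4395 0.0885 0.0568] rpy [ 3.128 -0.004  2.635] F [ 0.5 -0.5 -0.9] op 0.0003 j [-0.57  0.39  0.29  2.24 -0.24  0.53  0.97]
```

View pics/w3.png

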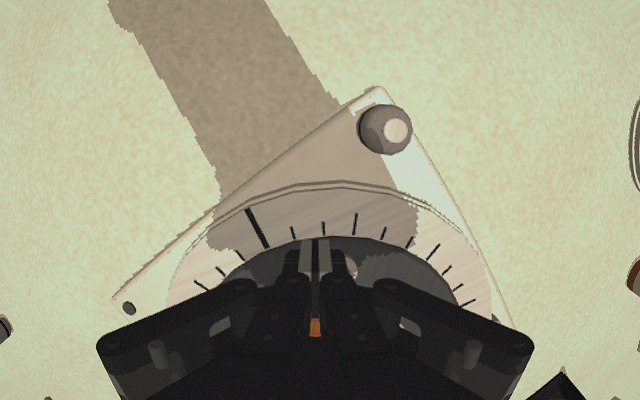

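>>> step_arm(plan=[{"x":0,"y":-0.4,"z":0,"ax":0,"ay":0,"az":0,"gripper":0},{"x":0,"y":-0.4,"z":0,"ax":0,"ay":0,"az":0,"gripper":0},{"x":0,"y":-0.4,"z":0,"ax":0,"ay":0,"az":0,"gripper":0},{"x":0,"y":0,"z":0,"ax":0,"ay":0,"az":0,"gripper":0},{"x":-0.3,"y":0,"z":0,"ax":0,"ay":0,"az":0,"gripper":0},{"x":-0.3,"y":0,"z":0,"ax":0,"ay":0,"az":0,"gripper":0},{"x":-0.3,"y":0,"z":0,"ax":0,"ay":0,"az":0,"gripper":0},{"x":0,"y":0,"z":0,"ax":0,"ay":0,"az":0,"gripper":0}])

```text
time: 3.17
tcp_pos: [0.4416, 0.0746, 0.0577]
eef_rot: [3.126, -0.004, 2.639]
contact_force: [-0.1, -0.7, 0.8]
opening: 0.0
```

```bash
python3 -c "
from h import *
st()
d=optics.read_camera('wrist');cv2.imwrite('pics/w4.png',d['frame'][...,::-1])
d=optics.read_camera('scene');cv2.imwrite('pics/s4.png',cv2.resize(d['frame'][150:270,235:415,::-1],None,fx=4,fy=4))
st()
"
```

```text
t 3.17 p [0.4416 0.0746 0.0577] rpy [ 3.126 -0.004  2.639] F [-0.1 -0.7  0.8] op 0.0 j [-0.54  0.39  0.29  2.24 -0.24  0.53  1.01]
t 3.27 p [0.4409 0.0748 0.0575] rpy [ 3.127 -0.004  2.64 ] F [ 0.  -0.  -0.6] op 0.0 j [-0.54  0.39  0.29  2.24 -0.24  0.53  1.01]
```

View pics/w4.png

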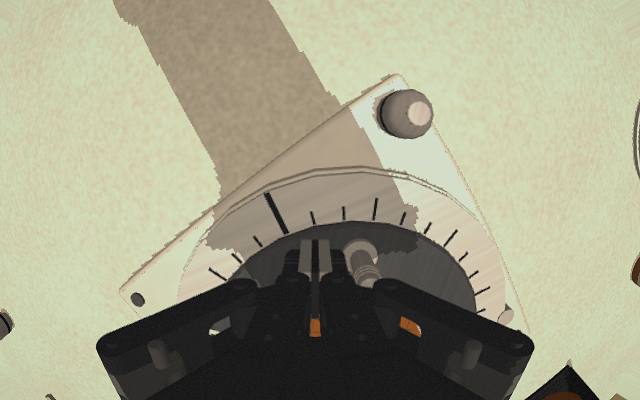

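View pics/s4.png

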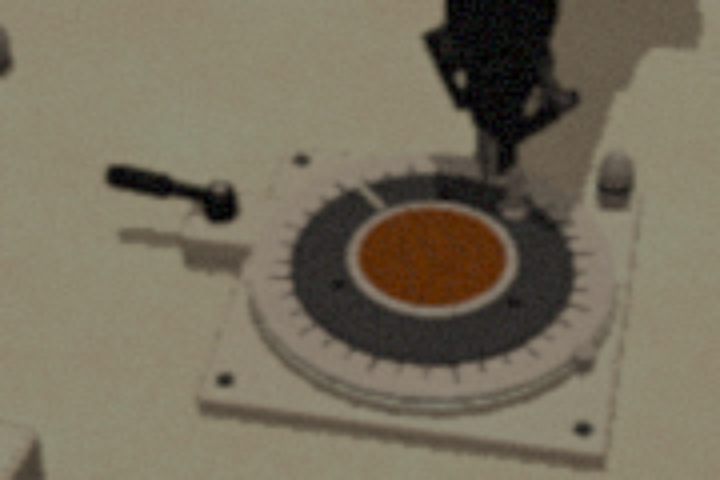

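>>> step_arm(plan=[{"x":0,"y":0.3,"z":0.1,"ax":0,"ay":0,"az":0.01,"gripper":0},{"x":0,"y":0.3,"z":0.1,"ax":0,"ay":0,"az":0.02,"gripper":0},{"x":0.06,"y":0.3,"z":0,"ax":0,"ay":0,"az":0.04,"gripper":0},{"x":0.08,"y":0.32,"z":0,"ax":0,"ay":0,"az":0.04,"gripper":0},{"x":0.08,"y":0.32,"z":0,"ax":0,"ay":0,"az":0.04,"gripper":0},{"x":0.08,"y":0.32,"z":0,"ax":0,"ay":0,"az":0.04,"gripper":0},{"x":0.08,"y":0.32,"z":0,"ax":0,"ay":0,"az":0.04,"gripper":0},{"x":0,"y":0,"z":0,"ax":0,"ay":0,"az":0,"gripper":0}])

```text
time: 3.93
tcp_pos: [0.4474, 0.0935, 0.0543]
eef_rot: [3.137, -0.01, 2.388]
contact_force: [-0.1, -0.4, 0.8]
opening: -0.0001
```

```bash
cat >> h.py <<'E'
C=np.array([.5246,.0552])
def look(tag,wr=True):
    s=env.sense();st(); e=np.array(s["tcp_pos"][:2])-C
    y=s["eef_rot"][2]; u=np.array([np.cos(y),np.sin(y)]); w=np.array([np.sin(y),-np.cos(y)])
    print("tool-frame rel axis (mm)",1e3*e@u,1e3*e@w,"yaw",np.degrees(y))
    d=optics.read_camera("scene"); th=np.radians(np.arange(0,360,.5))
    Cs=np.array([.5254,.0548])
    a=angprofile(d,Cs,.042,.066,.088,th); t=np.arange(0,360,.5); m=(t>160)&(t<245); i=np.where(m)[0][a[m].argmax()]
    k=slice(i-6,i+7); w_=np.clip(a[k]-60,0,None); print("index deg",(t[k]*w_).sum()/w_.sum(),a[i])
    cv2.imwrite(f'pics/{tag}s.png',cv2.resize(d['frame'][150:270,235:415,::-1],None,fx=4,fy=4,interpolation=cv2.INTER_CUBIC))
    if wr:
        d=optics.read_camera('wrist');cv2.imwrite(f'pics/{tag}w.png',d['frame'][...,::-1])
E
python3 -c "
from h import *
look('p1')"
```

```text
t 3.93 p [0.4474 0.0935 0.0543] rpy [ 3.137 -0.01   2.388] F [-0.1 -0.4  0.8] op -0.0001 j [-0.63  0.42  0.36  2.22 -0.3   0.54  0.77]
tool-frame rel axis (mm) 82.50477992382018 -24.882846779749023 yaw 136.84034644443813
index deg 220.42539233341907 98.33333333333333
```

View pics/p1w.png

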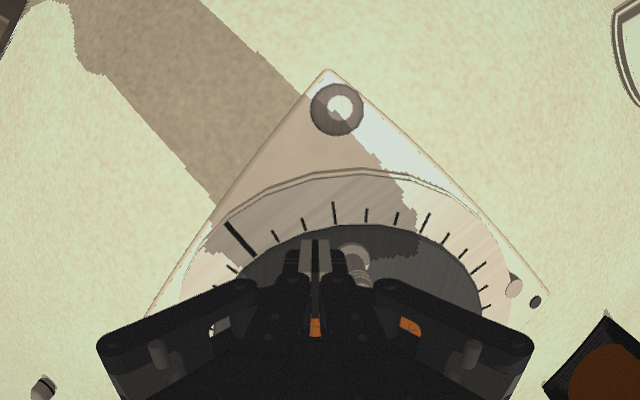

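View pics/p1s.png

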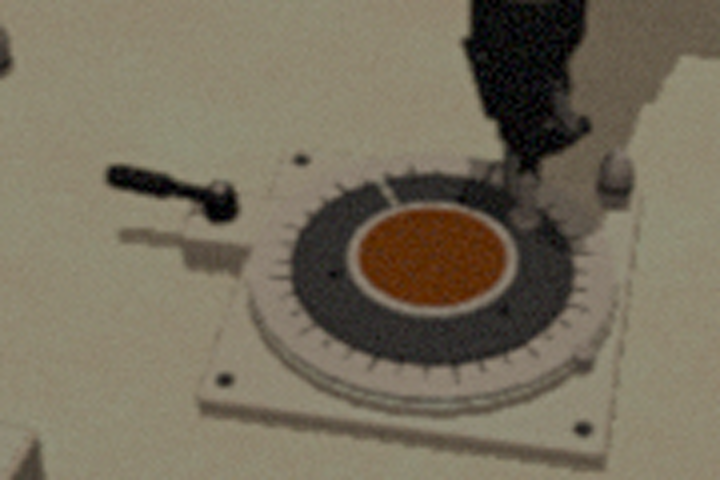

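>>> step_arm(plan=[{"x":0.05,"y":0.33,"z":-0.05,"ax":0,"ay":0,"az":0.03,"gripper":0},{"x":0.05,"y":0.33,"z":-0.05,"ax":0,"ay":0,"az":0.035,"gripper":0},{"x":0.07,"y":0.33,"z":-0.05,"ax":0,"ay":0,"az":0.04,"gripper":0},{"x":0.07,"y":0.33,"z":-0.05,"ax":0,"ay":0,"az":0.04,"gripper":0},{"x":0.07,"y":0.33,"z":0,"ax":0,"ay":0,"az":0.04,"gripper":0},{"x":0.07,"y":0.33,"z":0,"ax":0,"ay":0,"az":0.04,"gripper":0},{"x":0.07,"y":0.33,"z":0,"ax":0,"ay":0,"az":0.04,"gripper":0},{"x":0,"y":0,"z":0,"ax":0,"ay":0,"az":0,"gripper":0}])

```text
time: 4.7
tcp_pos: [0.454, 0.1075, 0.0536]
eef_rot: [-3.128, -0.015, 2.118]
contact_force: [-0.6, -0.3, 0.2]
opening: 0.0
```

```bash
python3 -c "
from h import *
look('p2')"
```

```text
t 4.7 p [0.454  0.1075 0.0536] rpy [-3.128 -0.015  2.118] F [-0.6 -0.3  0.2] op 0.0 j [-0.71  0.45  0.43  2.19 -0.36  0.58  0.54]
tool-frame rel axis (mm) 81.38160665164419 -33.07860295872127 yaw 121.34353542496352
index deg 210.96954750160842 105.08333333333333
```

View pics/p2w.png

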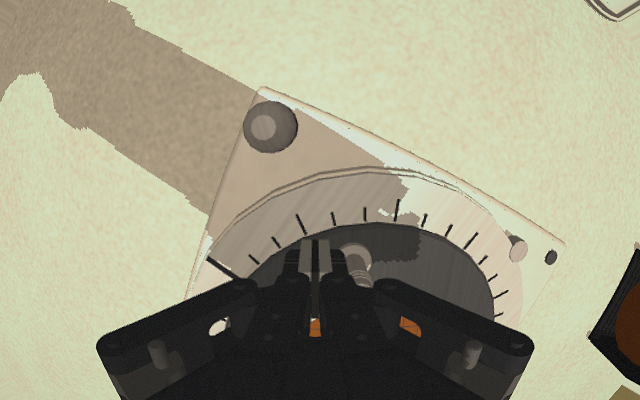

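View pics/p2s.png

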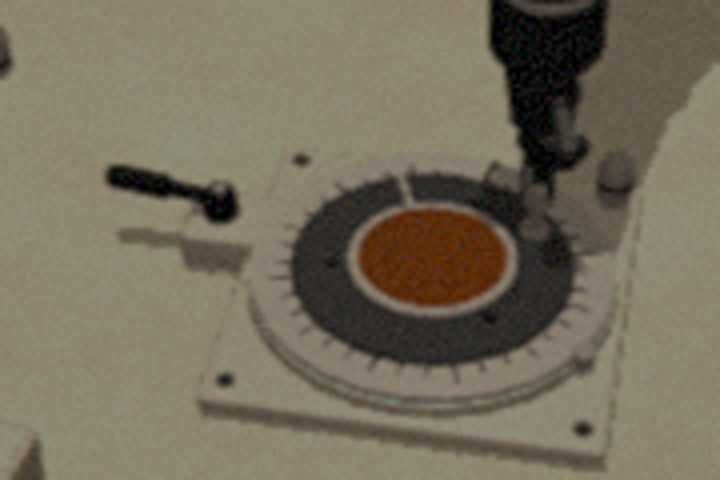

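>>> step_arm(plan=[{"x":0.0,"y":0.42,"z":-0.05,"ax":0,"ay":0,"az":0.02,"gripper":0},{"x":0.0,"y":0.42,"z":-0.08,"ax":0,"ay":0,"az":0.02,"gripper":0},{"x":0.03,"y":0.42,"z":-0.08,"ax":0,"ay":0,"az":0.02,"gripper":0},{"x":0.05,"y":0.42,"z":-0.08,"ax":0,"ay":0,"az":0.02,"gripper":0},{"x":0.05,"y":0.42,"z":-0.05,"ax":0,"ay":0,"az":0.02,"gripper":0},{"x":0.05,"y":0.42,"z":-0.05,"ax":0,"ay":0,"az":0.02,"gripper":0},{"x":0.05,"y":0.42,"z":-0.05,"ax":0,"ay":0,"az":0.02,"gripper":0},{"x":0,"y":0,"z":0,"ax":0,"ay":0,"az":0,"gripper":0}])

```text
time: 5.47
tcp_pos: [0.4748, 0.1239, 0.0554]
eef_rot: [-3.113, -0.015, 1.97]
contact_force: [-3.1, 0.0, -2.3]
opening: 0.0001
```

```bash
python3 -c "
from h import *
look('p3')"
```

```text
t 5.47 p [0.4748 0.1239 0.0554] rpy [-3.113 -0.015  1.97 ] F [-3.1  0.  -2.3] op 0.0001 j [-0.75  0.49  0.47  2.13 -0.39  0.63  0.4 ]
tool-frame rel axis (mm) 82.64724518977718 -19.188299705255858 yaw 112.85536472381072
index deg 192.57135862913097 102.91666666666667
```

View pics/p3w.png

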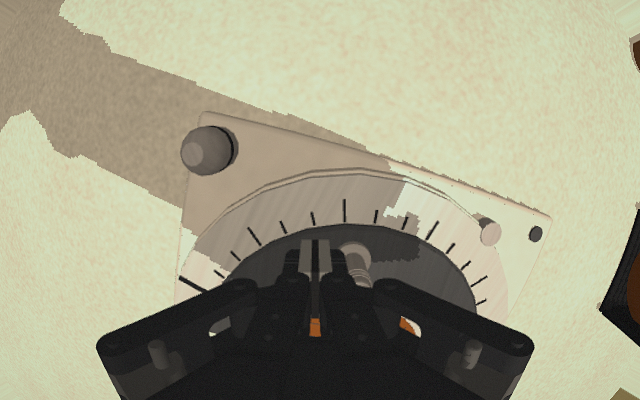

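View pics/p3s.png

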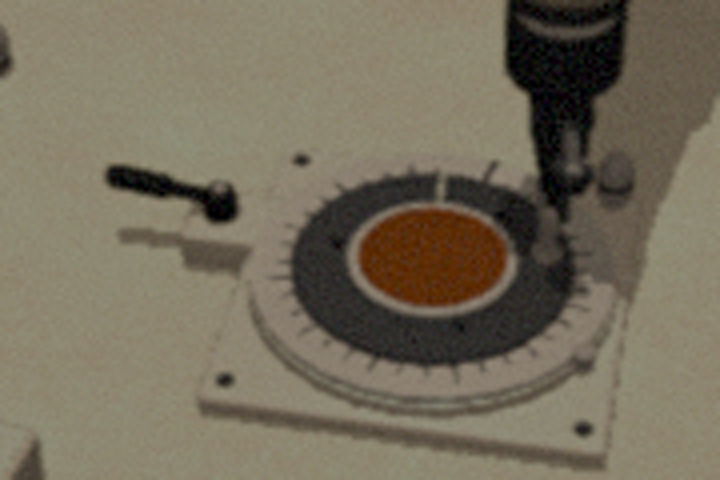

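>>> step_arm(plan=[{"x":0.03,"y":0.4,"z":-0.03,"ax":-0.004,"ay":0,"az":0.04,"gripper":0},{"x":0.05,"y":0.4,"z":-0.05,"ax":-0.004,"ay":0,"az":0.04,"gripper":0},{"x":0.07,"y":0.4,"z":-0.05,"ax":-0.004,"ay":0,"az":0.04,"gripper":0},{"x":0.07,"y":0.4,"z":-0.05,"ax":-0.004,"ay":0,"az":0.04,"gripper":0},{"x":0.05,"y":0.25,"z":-0.03,"ax":-0.004,"ay":0,"az":0.02,"gripper":0},{"x":0,"y":0,"z":0,"ax":0,"ay":0,"az":0,"gripper":0},{"x":0,"y":0,"z":0,"ax":0,"ay":0,"az":0,"gripper":0},{"x":0,"y":0,"z":0,"ax":0,"ay":0,"az":0,"gripper":0}])

```text
time: 6.23
tcp_pos: [0.4908, 0.1316, 0.0575]
eef_rot: [-3.131, -0.012, 1.785]
contact_force: [-2.6, -0.0, -2.5]
opening: -0.0001
```

```bash
cat >> h.py <<'E'
def zero(n,Cs):
    d=optics.read_camera(n); t=np.arange(168,182,.25); th=np.radians(t)
    b=angprofile(d,Cs,.037,.110,.119,th); w=np.clip(np.median(b)-15-b,0,None); print(n,"zero deg",(t*w).sum()/w.sum(),b.min(),np.median(b))
    t=np.arange(168,240,.25); th=np.radians(t)
    a=angprofile(d,Cs,.042,.066,.088,th); i=a.argmax(); k=slice(max(i-12,0),i+13); w=np.clip(a[k]-np.median(a)-15,0,None); print(n,"index deg",(t[k]*w).sum()/w.sum(),a[i])
E
python3 -c "
from h import *
look('p4');zero('scene',np.array([.5254,.0548]))"
```

```text
t 6.23 p [0.4908 0.1316 0.0575] rpy [-3.131 -0.012  1.785] F [-2.6 -0.  -2.5] op -0.0001 j [-0.78  0.51  0.52  2.11 -0.44  0.64  0.25]
tool-frame rel axis (mm) 81.82947780551297 -16.781898595083355 yaw 102.27933764078627
index deg 180.64675682444275 100.5
scene zero deg 175.459250524109 79.41666666666667 127.54166666666667
scene index deg 180.66728081321472 100.33333333333333
```

View pics/p4w.png

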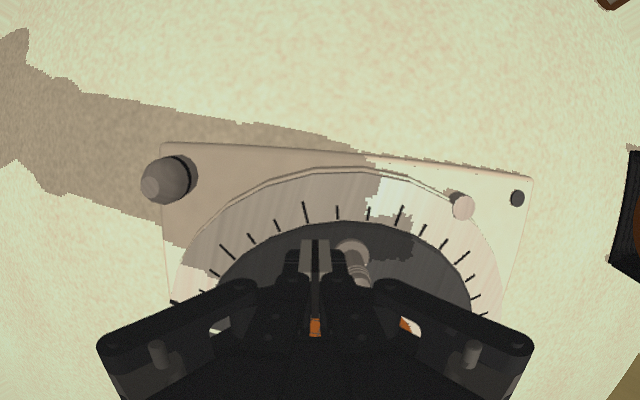

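View pics/p4s.png

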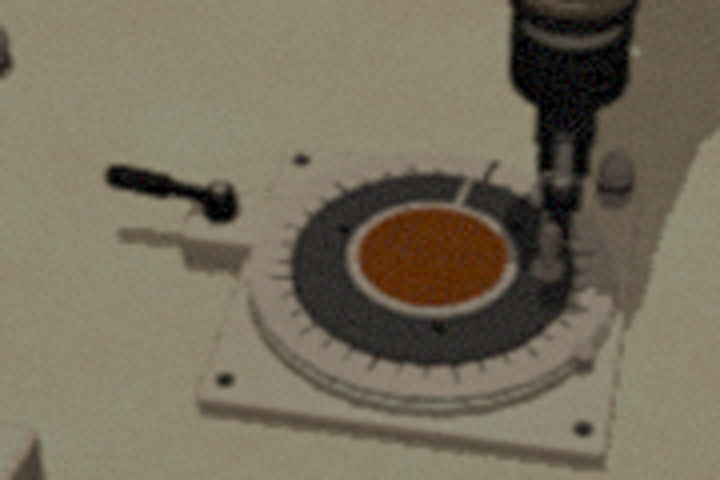

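>>> step_arm(plan=[{"x":0.03,"y":0.25,"z":0,"ax":0,"ay":0,"az":0.02,"gripper":0},{"x":0.04,"y":0.25,"z":0,"ax":0,"ay":0,"az":0.025,"gripper":0},{"x":0.03,"y":0.15,"z":0,"ax":0,"ay":0,"az":0.02,"gripper":0},{"x":0,"y":0,"z":0,"ax":0,"ay":0,"az":0,"gripper":0},{"x":0,"y":0,"z":0,"ax":0,"ay":0,"az":0,"gripper":0},{"x":0,"y":0,"z":0,"ax":0,"ay":0,"az":0,"gripper":0},{"x":0,"y":0,"z":0,"ax":0,"ay":0,"az":0,"gripper":0},{"x":0,"y":0,"z":0,"ax":0,"ay":0,"az":0,"gripper":0}])

```text
time: 7.05
tcp_pos: [0.4974, 0.134, 0.0575]
eef_rot: [-3.13, -0.012, 1.713]
contact_force: [-3.1, -0.1, -0.8]
opening: -0.0
```

```bash
python3 -c "
from h import *
look('p5');zero('scene',np.array([.5254,.0548']) if 0 else np.array([.5254,.0548]))" 2>/dev/null || python3 -c "
from h import *
look('p5');zero('scene',np.array([.5254,.0548]))"
```

```text
t 7.05 p [0.4974 0.134  0.0575] rpy [-3.13  -0.012  1.713] F [-3.1 -0.1 -0.8] op -0.0 j [-0.8   0.52  0.54  2.09 -0.46  0.65  0.2 ]
tool-frame rel axis (mm) 81.8956843414593 -15.693867597875343 yaw 98.15386364592838
index deg 175.88917652859962 101.25
scene zero deg 175.46438896189224 78.16666666666667 127.16666666666666
scene index deg 175.82119584892 102.08333333333333
```

>>> step_arm(plan=[{"x":0,"y":-0.4,"z":0,"ax":0,"ay":0,"az":0,"gripper":0},{"x":0,"y":-0.6,"z":0,"ax":0,"ay":0,"az":0,"gripper":0},{"x":0.3,"y":-0.5,"z":-1.0,"ax":0,"ay":0,"az":0,"gripper":0},{"x":0.5,"y":-0.5,"z":-2.0,"ax":0,"ay":0,"az":0,"gripper":0},{"x":0.5,"y":-1.5,"z":-2.5,"ax":0,"ay":0,"az":0,"gripper":0},{"x":0,"y":-2.0,"z":-2.5,"ax":0,"ay":0,"az":0,"gripper":0},{"x":-2.0,"y":-1.5,"z":-2.0,"ax":0,"ay":0,"az":0,"gripper":0},{"x":-3.0,"y":-1.0,"z":-1.0,"ax":0,"ay":0,"az":0,"gripper":0}])

```text
time: 7.87
tcp_pos: [0.4259, 0.0896, 0.174]
eef_rot: [-3.14, -0.012, 1.72]
contact_force: [1.3, -0.4, 0.3]
opening: 0.0001
```

```bash
python3 -c "
from h import *
look('p6');zero('scene',np.array([.5254,.0548]))
st()
zero('top',np.array([.52385,.0548]))"
```

```text
t 7.87 p [0.4259 0.0896 0.174 ] rpy [-3.14  -0.012  1.72 ] F [ 1.3 -0.4  0.3] op 0.0001 j [-1.    0.18  0.74  2.2  -0.18  0.82  0.01]
tool-frame rel axis (mm) 48.60721329152624 -92.51011980071706 yaw 98.52058670527772
index deg 175.95753955440748 94.08333333333333
scene zero deg 175.5732528767892 53.666666666666664 86.45833333333334
scene index deg 175.82324307879523 94.75
t 8.02 p [0.4263 0.0869 0.1732] rpy [-3.14  -0.013  1.712] F [-0.1  1.5  0. ] op -0.0002 j [-0.99  0.18  0.74  2.2  -0.19  0.82  0.01]
top zero deg nan 53.5 64.41666666666666
top index deg 168.9467803030303 87.33333333333333h.py:56: RuntimeWarning: invalid value encountered in scalar divide
  b=angprofile(d,Cs,.037,.110,.119,th); w=np.clip(np.median(b)-15-b,0,None); print(n,"zero deg",(t*w).sum()/w.sum(),b.min(),np.median(b))
```

View pics/p6w.png

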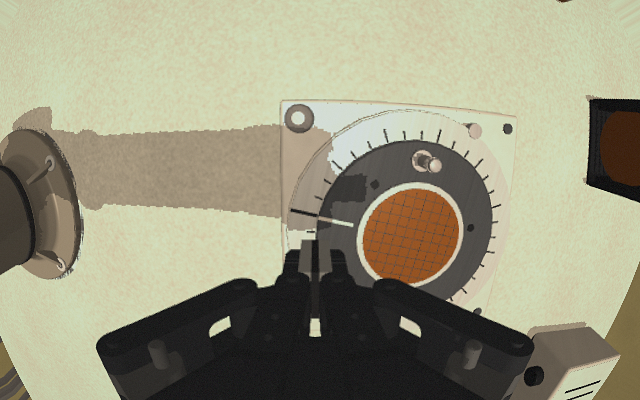

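View pics/p6s.png

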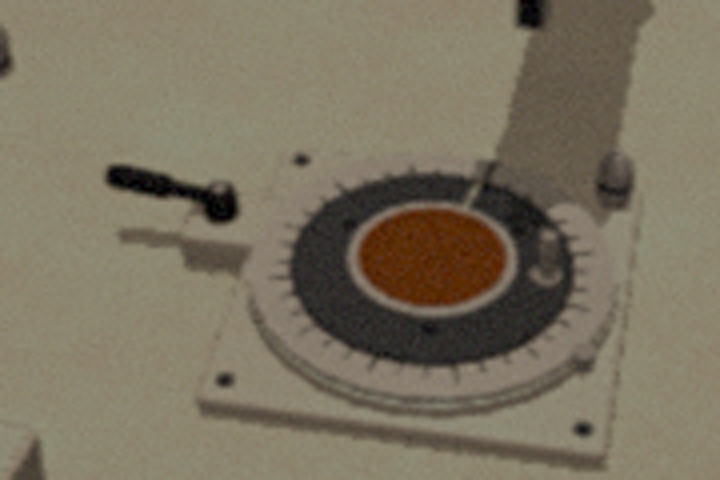

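```bash
python3 -c "
from h import *
a=cv2.imread('pics/p6w.png')[180:260,270:380];cv2.imwrite('pics/p6z.png',cv2.resize(a,None,fx=7,fy=7,interpolation=cv2.INTER_CUBIC))
"
```

```text
(no output)
```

View pics/p6z.png

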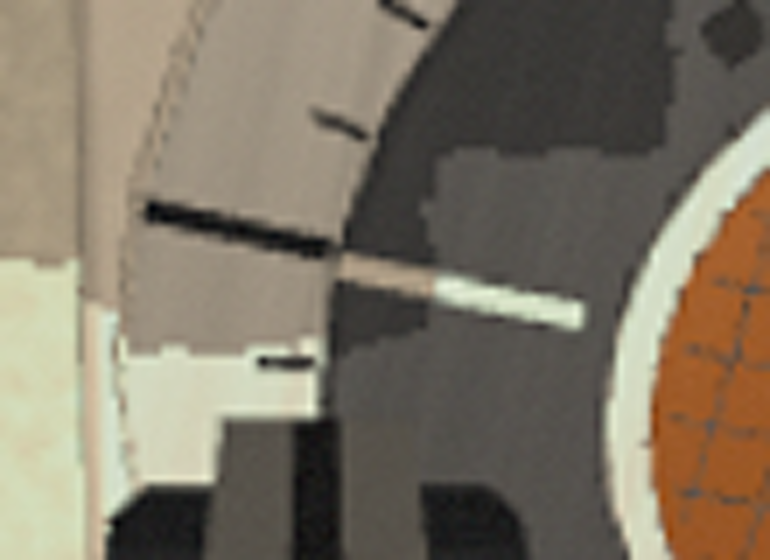

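```bash
python3 -c "
from h import *
d=optics.read_camera('wrist')
st()
g=d['frame']
cv2.imwrite('pics/p7z.png',cv2.resize(g[180:260,270:380,::-1],None,fx=7,fy=7,interpolation=cv2.INTER_CUBIC))
# wafer centre
m=(g[...,0].astype(int)-g[...,2]>60).astype(np.uint8); m[:,:340]=0;m[:170]=0;m[300:]=0;m[:,480:]=0
ys,xs=np.where(m); h=cv2.convexHull(np.c_[xs,ys].astype(np.int32))[:,0]
P=np.array([wat(d,u,v,.0468)[:2] for u,v in h]);(c,r)=cv2.minEnclosingCircle(P.astype(np.float32));print('wafer',c,r)
c=np.array(c)
gg=cv2.cvtColor(g,cv2.COLOR_RGB2GRAY)
def wproj(X):
  q=np.asarray(X)@np.array(d['R']).T+np.array(d['t']);rr=np.hypot(q[:,0],q[:,1]);th=np.arctan2(rr,q[:,2])*d['fx'];return np.c_[d['cx']+th*q[:,0]/rr,d['cy']+th*q[:,1]/rr].astype(np.float32)
t=np.arange(169,182,.1)
def prof(r0,r1,z):
  rr=np.linspace(r0,r1,12);X=[[c[0]+r*np.cos(np.radians(a)),c[1]+r*np.sin(np.radians(a)),z] for a in t for r in rr];uv=wproj(X)
  return cv2.remap(gg,uv[:,0].reshape(len(t),-1),uv[:,1].reshape(len(t),-1),cv2.INTER_LINEAR).mean(1)
a=prof(.065,.08,.042);w=np.clip(a-a.max()*.7,0,None);print('index',(t*w).sum()/w.sum())
for q in [(.064,.07),(.072,.078),(.08,.086),(.086,.092)]:
  a=prof(*q,.042);w=np.clip(a-a.max()*.75,0,None);print(q,'index',(t*w).sum()/w.sum(),a.max())
for q in [(.098,.104),(.104,.11),(.11,.118)]:
  b=prof(*q,.037);w=np.clip(np.median(b)*.75-b,0,None);print(q,'zero',(t*w).sum()/w.sum(),b.min(),np.median(b))
"
```

```text
t 8.12 p [0.4263 0.0886 0.1721] rpy [-3.138 -0.011  1.715] F [-0.5 -0.1  0.1] op 0.0001 j [-0.99  0.18  0.74  2.2  -0.19  0.82  0.01]
wafer (0.5244177579879761, 0.054450105875730515) 0.050055794417858124
index 175.6083116049577
(0.064, 0.07) index 175.58307858576464 217.16666666666666
(0.072, 0.078) index 175.56795128390715 217.5
(0.08, 0.086) index 175.6571853824758 168.25
(0.086, 0.092) index 175.58222644821498 157.83333333333334
(0.098, 0.104) zero 175.37398945225104 23.833333333333332 147.08333333333331
(0.104, 0.11) zero 175.39542064990908 25.75 142.91666666666666
(0.11, 0.118) zero 175.32296167519596 25.083333333333332 145.04166666666669
```

```bash
python3 -c "
from h import *
rows([(.483,-.168,.15,np.radians(98.))],[8])
d=optics.read_camera('top');print(at(d,446,257,.044))"
```

```text
-3.28   0.24   0.24 | -0.000 -0.001  0.001
 -3.28   0.24   0.24 | -0.000 -0.001  0.001
 -3.28   0.24   0.25 | -0.000 -0.001  0.001
 -3.28   0.25   0.25 | -0.000 -0.001  0.001
 -3.28   0.25   0.26 | -0.000 -0.001  0.001
 -3.28   0.25   0.26 | -0.000 -0.001  0.001
 -3.28   0.25   0.27 | -0.000 -0.001  0.001
 -3.27   0.25   0.27 | -0.000 -0.001  0.001
[ 0.37229919 -0.34358215  0.044     ]
```

>>> step_arm(plan=[{"x":-3.3,"y":0.25,"z":0.2,"ax":0,"ay":0,"az":0,"gripper":0},{"x":-3.3,"y":0.25,"z":0.2,"ax":0,"ay":0,"az":0,"gripper":0},{"x":-3.3,"y":0.25,"z":0.2,"ax":0,"ay":0,"az":0,"gripper":0},{"x":-3.3,"y":0.25,"z":0.2,"ax":0,"ay":0,"az":0,"gripper":0},{"x":-3.3,"y":0.25,"z":0.2,"ax":0,"ay":0,"az":0,"gripper":0},{"x":-3.3,"y":0.25,"z":0.2,"ax":0,"ay":0,"az":0,"gripper":0},{"x":-3.3,"y":0.25,"z":0.2,"ax":0,"ay":0,"az":0,"gripper":0},{"x":-2.5,"y":0.25,"z":0.2,"ax":0,"ay":0,"az":0,"gripper":0}])

```text
time: 8.83
tcp_pos: [0.4913, -0.1568, 0.1476]
eef_rot: [-3.131, -0.009, 1.745]
contact_force: [1.3, -0.2, 0.3]
opening: -0.0002
```

```bash
python3 -c "
from h import *
st();d=optics.read_camera('wrist');cv2.imwrite('pics/c1w.png',d['frame'][...,::-1])
d=optics.read_camera('top');cv2.imwrite('pics/c1t.png',cv2.resize(d['frame'][120:300,250:470,::-1],None,fx=3,fy=3))
"
```

```text
t 8.83 p [ 0.4913 -0.1568  0.1476] rpy [-3.131 -0.009  1.745] F [ 1.3 -0.2  0.3] op -0.0002 j [-0.4   0.4   0.74  2.04 -0.37  0.84  0.73]
```

View pics/c1w.png

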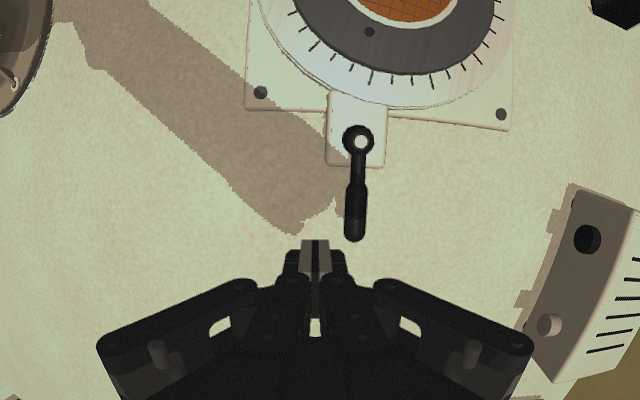

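View pics/c1t.png

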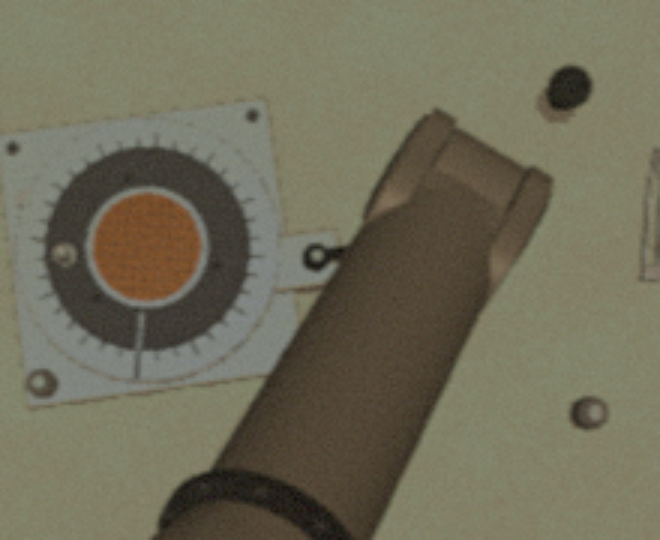

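```bash
python3 -c "
from h import *
d=optics.read_camera('wrist');st()
print('piv',wat(d,359,139,.06));print('end',wat(d,354,240,.056))
rows([(.480,-.165,.1,np.radians(98.)),(.480,-.165,.048,np.radians(98.))],[4,4])
zero('top',np.array([.52385,.0548]))
"
```

```text
t 8.98 p [ 0.4908 -0.1564  0.1476] rpy [-3.131 -0.009  1.742] F [-0.3  0.5 -0.6] op -0.0001 j [-0.4   0.4   0.74  2.04 -0.37  0.84  0.73]
piv [ 0.51329389 -0.10128164  0.06      ]
end [ 0.52627571 -0.18184084  0.056     ]
 -0.18  -0.29   1.19 | -0.003 -0.002  0.008
 -0.18  -0.29   1.19 | -0.003 -0.002  0.008
 -0.18  -0.29   1.19 | -0.003 -0.002  0.008
 -0.18  -0.30   1.19 | -0.003 -0.002  0.008
  0.00  -0.00   1.30 |  0.000  0.000  0.000
  0.00  -0.00   1.30 |  0.000  0.000  0.000
  0.00  -0.00   1.30 |  0.000  0.000  0.000
  0.00  -0.00   1.30 |  0.000  0.000  0.000
top zero deg 175.3382592743579 88.16666666666667 129.91666666666666
top index deg 175.54675865089797 98.5
```

>>> step_arm(plan=[{"x":-0.15,"y":-0.35,"z":1.2,"ax":0,"ay":0,"az":0.006,"gripper":0},{"x":-0.15,"y":-0.35,"z":1.2,"ax":0,"ay":0,"az":0.006,"gripper":0},{"x":-0.15,"y":-0.35,"z":1.2,"ax":0,"ay":0,"az":0.006,"gripper":0},{"x":-0.15,"y":-0.35,"z":1.2,"ax":0,"ay":0,"az":0.006,"gripper":0},{"x":0,"y":0,"z":0.8,"ax":0,"ay":0,"az":0,"gripper":0},{"x":0,"y":0,"z":0.8,"ax":0,"ay":0,"az":0,"gripper":0},{"x":0,"y":0,"z":0.5,"ax":0,"ay":0,"az":0,"gripper":0},{"x":0,"y":0,"z":0,"ax":0,"ay":0,"az":0,"gripper":0}])

```text
time: 9.7
tcp_pos: [0.4786, -0.1473, 0.0734]
eef_rot: [-3.128, -0.016, 1.74]
contact_force: [-0.3, -0.1, 0.4]
opening: 0.0003
```

```bash
python3 -c "
from h import *
st();rows([(.480,-.165,.047,np.radians(98.))],[6])"
```

```text
t 9.7 p [ 0.4786 -0.1473  0.0734] rpy [-3.128 -0.016  1.74 ] F [-0.3 -0.1  0.4] op 0.0003 j [-0.32  0.5   0.64  2.11 -0.49  0.69  0.82]
 -0.30  -0.02   0.43 | -0.002 -0.003  0.005
 -0.30  -0.02   0.44 | -0.002 -0.003  0.005
 -0.30  -0.02   0.44 | -0.002 -0.003  0.005
 -0.30  -0.02   0.44 | -0.002 -0.003  0.005
 -0.30  -0.02   0.44 | -0.002 -0.003  0.005
 -0.30  -0.02   0.44 | -0.002 -0.003  0.005
```

>>> step_arm(plan=[{"x":-0.45,"y":0,"z":0.4,"ax":0,"ay":-0.003,"az":0.005,"gripper":0},{"x":-0.45,"y":0,"z":0.4,"ax":0,"ay":-0.003,"az":0.005,"gripper":0},{"x":-0.45,"y":0,"z":0.4,"ax":0,"ay":-0.003,"az":0.005,"gripper":0},{"x":-0.45,"y":0,"z":0.4,"ax":0,"ay":-0.003,"az":0.005,"gripper":0},{"x":-0.45,"y":0,"z":0.4,"ax":0,"ay":-0.003,"az":0.005,"gripper":0},{"x":-0.3,"y":0,"z":0.3,"ax":0,"ay":-0.003,"az":0.005,"gripper":0},{"x":0,"y":0,"z":0,"ax":0,"ay":0,"az":0,"gripper":0},{"x":0,"y":0,"z":0,"ax":0,"ay":0,"az":0,"gripper":0}])

```text
time: 10.37
tcp_pos: [0.4846, -0.1755, 0.0488]
eef_rot: [-3.13, 0.005, 1.707]
contact_force: [-0.2, 0.2, 0.1]
opening: -0.0
```

```bash
cat >> h.py <<'E'
V=np.array([.5135,-.1005])
def lv(tag):
    s=env.sense();st(); e=np.array(s["tcp_pos"][:2])-V
    y=s["eef_rot"][2]; u=np.array([np.cos(y),np.sin(y)]); w=np.array([np.sin(y),-np.cos(y)])
    print("tool-frame rel pivot (mm)",1e3*e@u,1e3*e@w,"yaw",np.degrees(y))
    d=optics.read_camera('scene');cv2.imwrite(f'pics/{tag}s.png',cv2.resize(d['frame'][150:270,235:415,::-1],None,fx=4,fy=4,interpolation=cv2.INTER_CUBIC))
    d=optics.read_camera('wrist');cv2.imwrite(f'pics/{tag}w.png',d['frame'][...,::-1])
E
python3 -c "
from h import *
lv('l0')"
```

```text
t 10.37 p [ 0.4846 -0.1755  0.0488] rpy [-3.13   0.005  1.707] F [-0.2  0.2  0.1] op -0.0 j [-0.26  0.56  0.62  2.1  -0.53  0.64  0.86]
tool-frame rel pivot (mm) -70.39491238942475 -38.85481345626478 yaw 97.82298651636266
```

View pics/l0w.png

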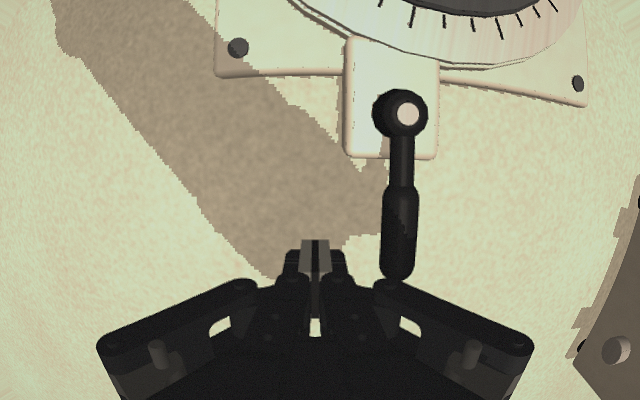

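View pics/l0s.png

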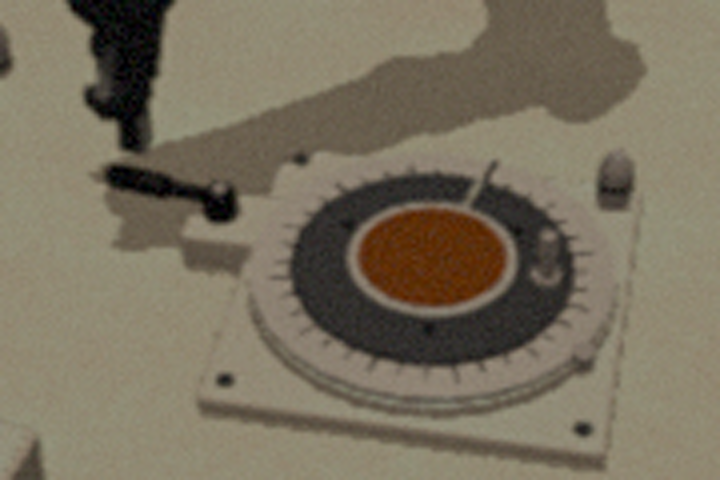

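>>> step_arm(plan=[{"x":0.15,"y":0.4,"z":0,"ax":0,"ay":0,"az":0,"gripper":0},{"x":0.15,"y":0.4,"z":0,"ax":0,"ay":0,"az":0,"gripper":0},{"x":0.15,"y":0.4,"z":0,"ax":0,"ay":0,"az":0,"gripper":0},{"x":0.05,"y":0.4,"z":0,"ax":0,"ay":0,"az":-0.02,"gripper":0},{"x":-0.1,"y":0.4,"z":0,"ax":0,"ay":0,"az":-0.05,"gripper":0},{"x":-0.12,"y":0.4,"z":0,"ax":0,"ay":0,"az":-0.05,"gripper":0},{"x":-0.12,"y":0.4,"z":0,"ax":0,"ay":0,"az":-0.05,"gripper":0},{"x":0,"y":0,"z":0,"ax":0,"ay":0,"az":0,"gripper":0}])

```text
time: 11.13
tcp_pos: [0.5142, -0.1673, 0.0491]
eef_rot: [-3.128, 0.003, 1.892]
contact_force: [-1.4, 0.3, 0.4]
opening: 0.0001
```

```bash
python3 -c "
from h import *
lv('l1')"
```

```text
t 11.13 p [ 0.5142 -0.1673  0.0491] rpy [-3.128e+00  3.000e-03  1.892e+00] F [-1.4  0.3  0.4] op 0.0001 j [-0.24  0.58  0.57  2.04 -0.48  0.67  0.96]
tool-frame rel pivot (mm) -63.6610181228731 -20.394557379192534 yaw 108.38449897234698
```

View pics/l1w.png

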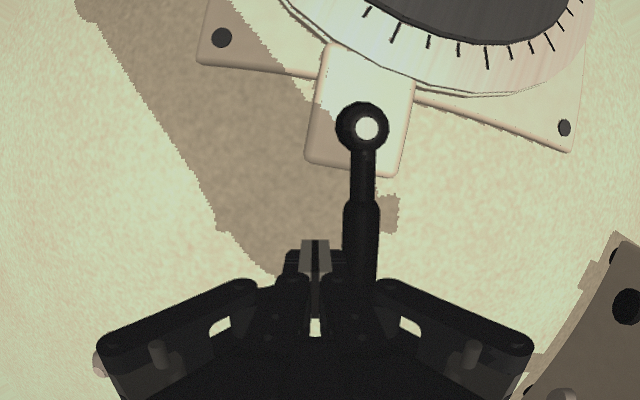

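>>> step_arm(plan=[{"x":-0.12,"y":0.45,"z":0,"ax":0,"ay":0,"az":-0.05,"gripper":0},{"x":-0.12,"y":0.45,"z":0,"ax":0,"ay":0,"az":-0.06,"gripper":0},{"x":-0.12,"y":0.45,"z":0,"ax":0,"ay":0,"az":-0.06,"gripper":0},{"x":-0.12,"y":0.45,"z":0,"ax":0,"ay":0,"az":-0.06,"gripper":0},{"x":-0.12,"y":0.45,"z":0,"ax":0,"ay":0,"az":-0.06,"gripper":0},{"x":-0.12,"y":0.45,"z":0,"ax":0,"ay":0,"az":-0.06,"gripper":0},{"x":-0.12,"y":0.45,"z":0,"ax":0,"ay":0,"az":-0.06,"gripper":0},{"x":0,"y":0,"z":0,"ax":0,"ay":0,"az":0,"gripper":0}])

```text
time: 11.9
tcp_pos: [0.5421, -0.1614, 0.0489]
eef_rot: [-3.123, -0.006, 2.304]
contact_force: [-0.2, -0.8, 1.0]
opening: 0.0001
```

```bash
python3 -c "
from h import *
lv('l2')"
```

```text
t 11.9 p [ 0.5421 -0.1614  0.0489] rpy [-3.123 -0.006  2.304] F [-0.2 -0.8  1. ] op 0.0001 j [-0.18  0.59  0.46  1.97 -0.38  0.68  1.25]
tool-frame rel pivot (mm) -64.3856514411323 -19.550924772275852 yaw 132.0225916440919
```

View pics/l2w.png

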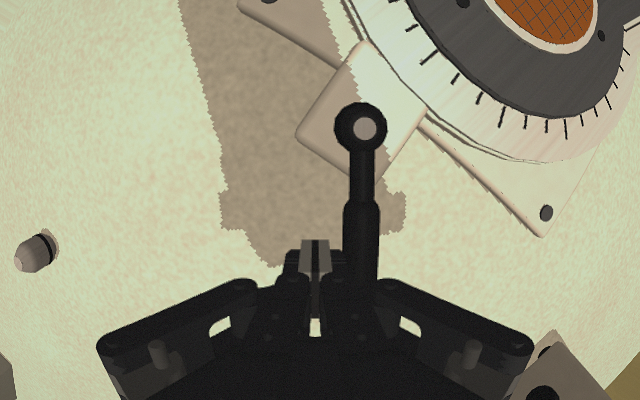

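View pics/l2s.png

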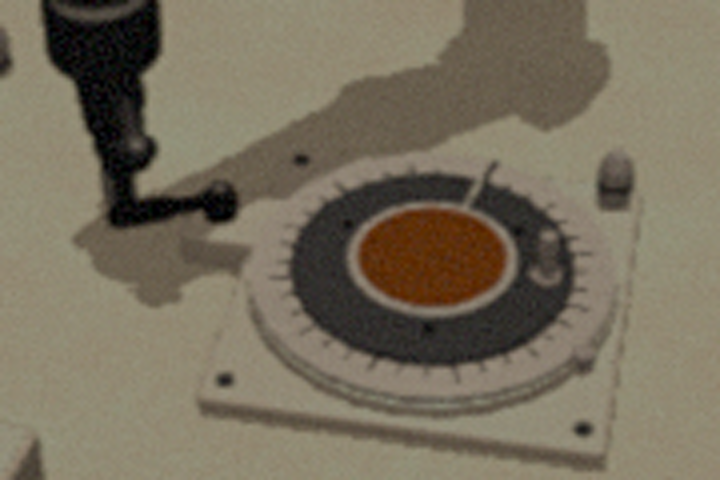

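>>> step_arm(plan=[{"x":-0.12,"y":0.45,"z":0,"ax":0,"ay":0,"az":-0.05,"gripper":0},{"x":-0.12,"y":0.45,"z":0,"ax":0,"ay":0,"az":-0.06,"gripper":0},{"x":-0.12,"y":0.45,"z":0,"ax":0,"ay":0,"az":-0.06,"gripper":0},{"x":-0.12,"y":0.45,"z":0,"ax":0,"ay":0,"az":-0.06,"gripper":0},{"x":-0.12,"y":0.45,"z":0,"ax":0,"ay":0,"az":-0.06,"gripper":0},{"x":-0.12,"y":0.45,"z":0,"ax":0,"ay":0,"az":-0.06,"gripper":0},{"x":-0.12,"y":0.4,"z":0,"ax":0,"ay":0,"az":-0.05,"gripper":0},{"x":0,"y":0,"z":0,"ax":0,"ay":0,"az":0,"gripper":0}])

```text
time: 12.67
tcp_pos: [0.5629, -0.1474, 0.0485]
eef_rot: [-3.12, -0.015, 2.694]
contact_force: [1.3, -0.3, 0.3]
opening: -0.0001
```

```bash
python3 -c "
from h import *
lv('l3')"
```

```text
t 12.67 p [ 0.5629 -0.1474  0.0485] rpy [-3.12  -0.015  2.694] F [ 1.3 -0.3  0.3] op -0.0001 j [-0.13  0.59  0.36  1.92 -0.29  0.7   1.52]
tool-frame rel pivot (mm) -64.81871389392606 -20.92593962010996 yaw 154.35279749403372
```

View pics/l3w.png

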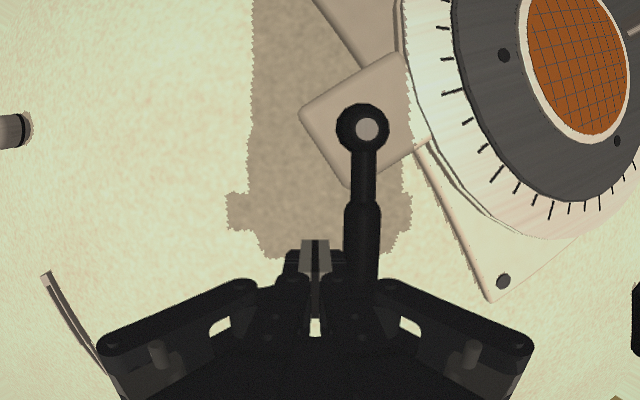

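>>> step_arm(plan=[{"x":-0.1,"y":0.4,"z":0,"ax":0,"ay":0,"az":-0.04,"gripper":0},{"x":-0.1,"y":0.4,"z":0,"ax":0,"ay":0,"az":-0.05,"gripper":0},{"x":-0.1,"y":0.35,"z":0,"ax":0,"ay":0,"az":-0.05,"gripper":0},{"x":-0.08,"y":0.3,"z":0,"ax":0,"ay":0,"az":-0.04,"gripper":0},{"x":-0.05,"y":0.3,"z":0,"ax":0,"ay":0,"az":-0.02,"gripper":0},{"x":0,"y":0.25,"z":0,"ax":0,"ay":0,"az":0,"gripper":0},{"x":0,"y":0.25,"z":0,"ax":0,"ay":0,"az":0,"gripper":0},{"x":0,"y":0.25,"z":0,"ax":0,"ay":0,"az":0,"gripper":0}])

```text
time: 13.43
tcp_pos: [0.5719, -0.135, 0.0482]
eef_rot: [-3.112, -0.019, 2.888]
contact_force: [-2.8, -11.2, 1.8]
opening: -0.0003
```

```bash
python3 -c "
from h import *
lv('l4');zero('scene',np.array([.5254,.0548]))"
```

```text
t 13.43 p [ 0.5719 -0.135   0.0482] rpy [-3.112 -0.019  2.888] F [ -2.8 -11.2   1.8] op -0.0003 j [-0.13  0.6   0.32  1.91 -0.23  0.7   1.64]
tool-frame rel pivot (mm) -65.21490751537021 -18.80067428896216 yaw 165.49538975466496
scene zero deg 175.44390777949513 81.25 131.08333333333334
scene index deg 175.84768615170492 105.16666666666667
```

View pics/l4w.png

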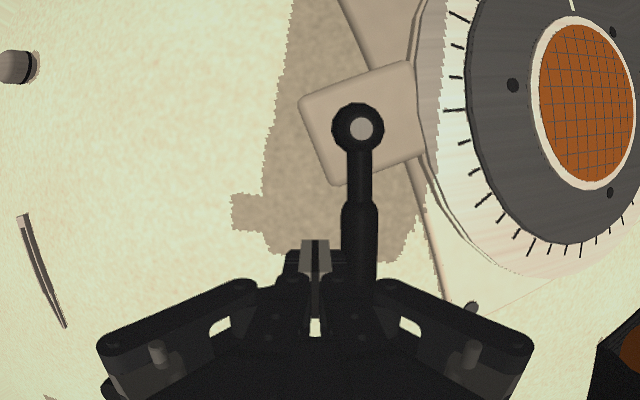

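View pics/l4s.png

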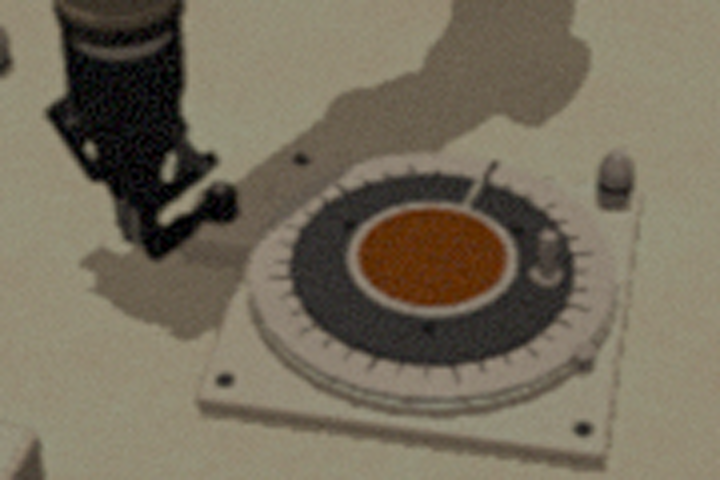

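>>> step_arm(plan=[{"x":0,"y":0.35,"z":0,"ax":0,"ay":0,"az":0,"gripper":0},{"x":0,"y":0.35,"z":0,"ax":0,"ay":0,"az":0,"gripper":0},{"x":0,"y":0.35,"z":0,"ax":0,"ay":0,"az":0,"gripper":0},{"x":0,"y":0.4,"z":0,"ax":0,"ay":0,"az":0,"gripper":0},{"x":0,"y":0.4,"z":0,"ax":0,"ay":0,"az":0,"gripper":0},{"x":0,"y":0.4,"z":0,"ax":0,"ay":0,"az":0,"gripper":0},{"x":0,"y":0.4,"z":0,"ax":0,"ay":0,"az":0,"gripper":0},{"x":0,"y":0.4,"z":0,"ax":0,"ay":0,"az":0,"gripper":0}])

```text
time: 14.25
tcp_pos: [0.5715, -0.1351, 0.0486]
eef_rot: [-3.079, -0.016, 2.856]
contact_force: [-3.3, -11.4, 2.8]
opening: -0.0001
```

```bash
python3 -c "
from h import *
lv('l5');zero('scene',np.array([.5254,.0548]))"
```

```text
t 14.25 p [ 0.5715 -0.1351  0.0486] rpy [-3.079 -0.016  2.856] F [ -3.3 -11.4   2.8] op -0.0001 j [-0.17  0.6   0.35  1.91 -0.21  0.7   1.58]
tool-frame rel pivot (mm) -65.36575401433477 -16.844542692420152 yaw 163.6365402163943
scene zero deg 175.45228961879644 79.5 131.70833333333331
scene index deg 175.90848891481912 104.66666666666667
```

>>> step_arm(plan=[{"x":0,"y":-0.5,"z":0,"ax":0,"ay":0,"az":0,"gripper":0},{"x":0,"y":-1.0,"z":0,"ax":-0.01,"ay":0,"az":0,"gripper":0},{"x":0,"y":-1.5,"z":-0.3,"ax":-0.02,"ay":0,"az":0,"gripper":0},{"x":0,"y":-1.5,"z":-1.0,"ax":-0.02,"ay":0,"az":0,"gripper":0},{"x":0,"y":-1.5,"z":-2.0,"ax":-0.01,"ay":0,"az":0,"gripper":0},{"x":0,"y":-1.5,"z":-2.5,"ax":0,"ay":0,"az":0,"gripper":0},{"x":0,"y":-1.0,"z":-2.5,"ax":0,"ay":0,"az":0,"gripper":0},{"x":0,"y":-0.5,"z":-2.0,"ax":0,"ay":0,"az":0,"gripper":0}])

```text
time: 15.07
tcp_pos: [0.5469, -0.2125, 0.1506]
eef_rot: [3.132, -0.028, 2.861]
contact_force: [0.6, -0.6, -0.1]
opening: 0.0003
```

```bash
python3 -c "
from h import *
lv('l6');zero('scene',np.array([.5254,.0548]))
d=optics.read_camera('top');cv2.imwrite('pics/l6t.png',cv2.resize(d['frame'][145:265,235:395,::-1],None,fx=5,fy=5,interpolation=cv2.INTER_CUBIC))"
```

```text
t 15.07 p [ 0.5469 -0.2125  0.1506] rpy [ 3.132 -0.028  2.861] F [ 0.6 -0.6 -0.1] op 0.0003 j [-0.    0.45  0.36  1.85 -0.21  0.91  1.74]
tool-frame rel pivot (mm) -63.12279071163479 -98.35121481064115 yaw 163.90317095734198
scene zero deg 175.4717885679164 81.25 130.70833333333331
scene index deg 175.81896958264562 103.83333333333333
```

View pics/l6w.png

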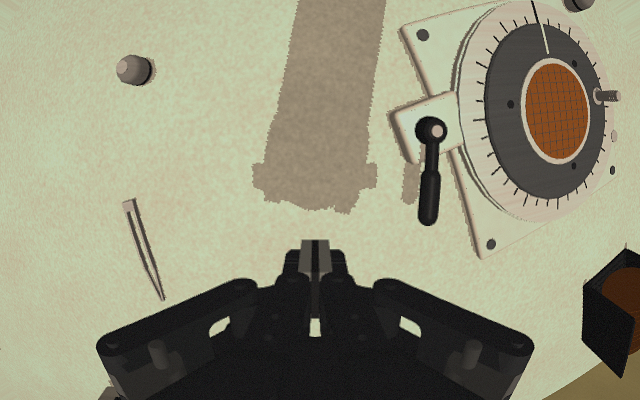

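View pics/l6t.png

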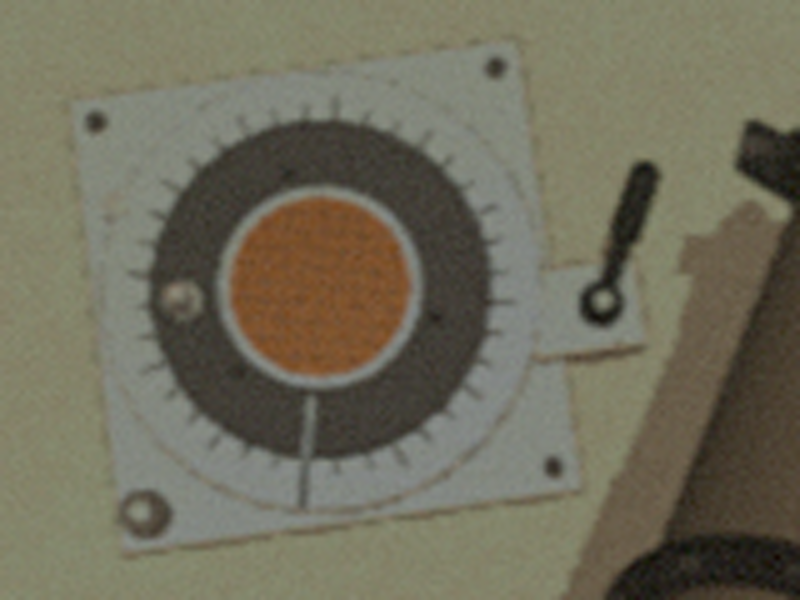

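```bash
python3 -c "
from h import *
d=optics.read_camera('top')
def L(f,lo,hi):
  g=cv2.cvtColor(f,cv2.COLOR_BGR2GRAY); m=np.zeros_like(g); (x0,y0),(x1,y1)=lo,hi; m[y0:y1,x0:x1]=g[y0:y1,x0:x1]<50
  ys,xs=np.where(m>0); P=np.array([at(d,u,v,.055)[:2] for u,v in zip(xs,ys)])
  w=at(d,355,205.2,.06)[:2]; 
  c=P.mean(0)-V; l=cv2.fitLine(P.astype(np.float32),cv2.DIST_L2,0,.01,.01).ravel()[:2]
  print(len(P),P.mean(0),'from pivot',np.degrees(np.arctan2(c[1],c[0])),'line',np.degrees(np.arctan2(l[1],l[0])))
L(cv2.imread('pics/top0.png'),(350,193),(392,216))
L(d['frame'][...,::-1],(345,170),(372,216))
d=optics.read_camera('wrist')
print('wrist lever',wat(d,438,131,.062),wat(d,427,222,.056))
st()
"
```

```text
136 [ 0.51816923 -0.13674749] from pivot -82.65985287925388 line -79.970764
117 [ 0.5506984  -0.11190282] from pivot -17.04242450608221 line -19.233112
wrist lever [ 0.51087915 -0.10006014  0.062     ] [ 0.58317374 -0.1226661   0.056     ]
t 15.37 p [ 0.5466 -0.2103  0.1479] rpy [ 3.132 -0.03   2.864] F [ 0.3  0.4 -0.2] op -0.0001 j [-0.    0.46  0.35  1.85 -0.21  0.9   1.74]
```

```bash
cat > fit.py <<'E'
from h import *
from scipy.optimize import minimize
d=optics.read_camera('top')
# stage yaw from screws in top0
z=lambda a,b:(235+(a+.5)/5-.5,145+(b+.5)/5-.5)
A,B,D=[at(d,*z(*q),.02)[:2] for q in [(95,121),(496,67),(554,466)]]
print('psi',np.degrees(np.arctan2(*( (A-B)[::-1]) ))-90, np.degrees(np.arctan2(*((B-D)[::-1]))))
print('lens',np.linalg.norm(A-B),np.linalg.norm(B-D))
ss=np.linspace(.030,.092,63); ww=np.linspace(-.02,.02,41)
S,W=np.meshgrid(ss,ww,indexing='ij')
dist=np.hypot(S-np.clip(S,.040,.072),W); inside=1/(1+np.exp((dist-.009)/.0008)); use=(S>.042)
Z=.052+.004*(np.clip(S,.04,.072)-.04)/.032
def cost(g,piv,a):
    dx,dy=np.cos(a),np.sin(a)
    P=np.stack([piv[0]+S*dx-W*dy,piv[1]+S*dy+W*dx,Z],-1).reshape(-1,3)
    uv=proj(d,P).astype(np.float32); v=cv2.remap(g,uv[:,0].reshape(S.shape),uv[:,1].reshape(S.shape),cv2.INTER_LINEAR)
    return np.corrcoef(v[use],inside[use])[0,1]
g0=cv2.GaussianBlur(cv2.imread('pics/top0.png',0),(0,0),.5).astype(np.float32); g1=cv2.cvtColor(d['frame'],cv2.COLOR_RGB2GRAY).astype(np.float32)
f=lambda p:cost(g0,p[:2]*1e-3,p[2])+cost(g1,p[:2]*1e-3,p[3])
best=None
for a1 in np.radians([-20,-17,-13]):
  r=minimize(f,[513,-100,np.radians(-82),a1],method='Nelder-Mead',options=dict(xatol=1e-3,fatol=1e-6,initial_simplex=np.array([[513,-100,-1.43,a1],[516,-100,-1.43,a1],[513,-97,-1.43,a1],[513,-100,-1.35,a1],[513,-100,-1.43,a1+.08]])))
  print(r.fun,r.x[:2],np.degrees(r.x[2:]),'delta rad',r.x[3]-r.x[2])
E
python3 fit.py
```

```text
psi 7.479974983093612 7.680282555351613
lens 0.22850664276626503 0.22733167373190988
-1.9531250320006186 [514.11719044 -98.90391092] [-82.75017312 -19.5537164 ] delta rad 1.1029862454039059
-1.952789493767906 [514.39406556 -99.0057866 ] [-83.06011525 -19.52822792] delta rad 1.108840613905783
-1.953122632831057 [514.17602979 -98.95469779] [-82.7980083  -19.52398519] delta rad 1.1043400343569756
```

```bash
python3 -c "
from h import *
rows([(.562,-.180,.049,np.radians(161))],[8])"
```

```text
-0.12   0.41   1.24 |  0.001 -0.004  0.007
 -0.11   0.41   1.24 |  0.001 -0.004  0.007
 -0.11   0.41   1.24 |  0.001 -0.004  0.007
 -0.10   0.41   1.24 |  0.001 -0.004  0.007
 -0.09   0.42   1.24 |  0.001 -0.004  0.007
 -0.08   0.42   1.24 |  0.001 -0.004  0.007
 -0.07   0.42   1.24 |  0.001 -0.004  0.007
 -0.07   0.42   1.24 |  0.001 -0.004  0.007
```

>>> step_arm(plan=[{"x":-0.1,"y":0.2,"z":1.3,"ax":0,"ay":-0.004,"az":0.007,"gripper":0},{"x":-0.1,"y":0.2,"z":1.3,"ax":0,"ay":-0.004,"az":0.007,"gripper":0},{"x":-0.1,"y":0.2,"z":1.3,"ax":0,"ay":-0.004,"az":0.007,"gripper":0},{"x":-0.1,"y":0.2,"z":1.3,"ax":0,"ay":-0.004,"az":0.007,"gripper":0},{"x":-0.1,"y":0.2,"z":1.3,"ax":0,"ay":-0.004,"az":0.007,"gripper":0},{"x":-0.1,"y":0.2,"z":1.3,"ax":0,"ay":-0.004,"az":0.007,"gripper":0},{"x":-0.1,"y":0.2,"z":1.2,"ax":0,"ay":-0.004,"az":0.007,"gripper":0},{"x":0,"y":0,"z":0.5,"ax":0,"ay":0,"az":0,"gripper":0}])

```text
time: 16.08
tcp_pos: [0.5539, -0.1898, 0.0413]
eef_rot: [3.131, -0.013, 2.818]
contact_force: [-0.4, -0.4, -0.5]
opening: 0.0
```

```bash
sed -i 's/^V=.*/V=np.array([.5142,-.0989])/' h.py; python3 -c "
from h import *
lv('m1')"
```

```text
t 16.08 p [ 0.5539 -0.1898  0.0413] rpy [ 3.131 -0.013  2.818] F [-0.4 -0.4 -0.5] op 0.0 j [ 0.    0.6   0.3   1.92 -0.29  0.68  1.73]
tool-frame rel pivot (mm) -66.53814277953511 -73.54056942739392 yaw 161.4745103117905
```

View pics/m1w.png

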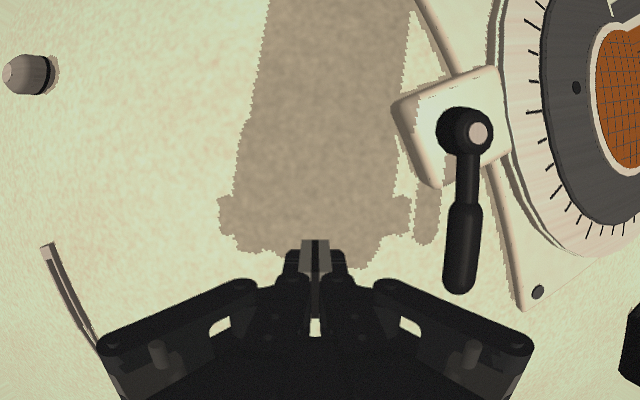

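>>> step_arm(plan=[{"x":-0.1,"y":0.7,"z":-0.15,"ax":0,"ay":0,"az":0,"gripper":0},{"x":-0.1,"y":0.7,"z":-0.15,"ax":0,"ay":0,"az":0,"gripper":0},{"x":-0.1,"y":0.7,"z":-0.15,"ax":0,"ay":0,"az":0,"gripper":0},{"x":-0.1,"y":0.7,"z":-0.1,"ax":0,"ay":0,"az":-0.01,"gripper":0},{"x":0,"y":0.7,"z":-0.05,"ax":0,"ay":0,"az":-0.02,"gripper":0},{"x":0,"y":0.5,"z":0,"ax":0,"ay":0,"az":-0.02,"gripper":0},{"x":0,"y":0.4,"z":0,"ax":0,"ay":0,"az":-0.02,"gripper":0},{"x":0,"y":0.4,"z":0,"ax":0,"ay":0,"az":-0.02,"gripper":0}])

```text
time: 16.85
tcp_pos: [0.5767, -0.1417, 0.0527]
eef_rot: [3.13, -0.006, 2.917]
contact_force: [-0.9, 0.8, 0.9]
opening: -0.0
```

```bash
python3 -c "
from h import *
lv('m2')"
```

```text
t 16.85 p [ 0.5767 -0.1417  0.0527] rpy [ 3.13  -0.006  2.917] F [-0.9  0.8  0.9] op -0.0 j [-0.07  0.59  0.28  1.9  -0.26  0.7   1.72]
tool-frame rel pivot (mm) -70.46537674609017 -27.859744006035076 yaw 167.14379558794786
```

View pics/m2w.png

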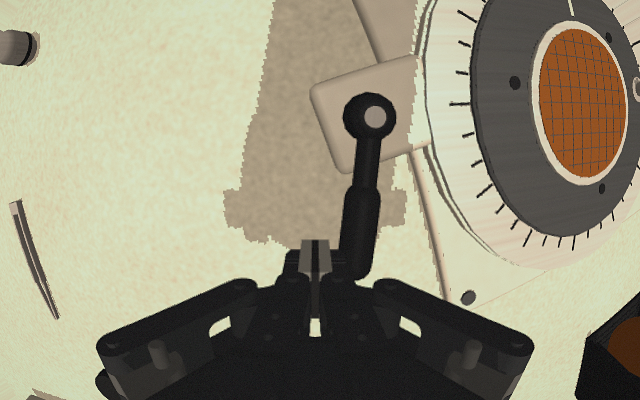

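>>> step_arm(plan=[{"x":0,"y":0.4,"z":0,"ax":0,"ay":0,"az":0,"gripper":0},{"x":0,"y":0.4,"z":0,"ax":0,"ay":0,"az":0,"gripper":0},{"x":0,"y":0.5,"z":0,"ax":0,"ay":0,"az":0,"gripper":0},{"x":0,"y":0.5,"z":0,"ax":0,"ay":0,"az":0,"gripper":0},{"x":0,"y":0.5,"z":0,"ax":0,"ay":0,"az":0,"gripper":0},{"x":0,"y":0.5,"z":0,"ax":0,"ay":0,"az":0,"gripper":0},{"x":0,"y":0.5,"z":0,"ax":0,"ay":0,"az":0,"gripper":0},{"x":0,"y":0.5,"z":0,"ax":0,"ay":0,"az":0,"gripper":0}])

```text
time: 17.62
tcp_pos: [0.5788, -0.1344, 0.0531]
eef_rot: [-3.121, -0.002, 2.89]
contact_force: [-2.0, -11.4, 0.8]
opening: -0.0003
```

```bash
python3 -c "
from h import *
lv('m3');zero('scene',np.array([.5254,.0548]))"
```

```text
t 17.62 p [ 0.5788 -0.1344  0.0531] rpy [-3.121e+00 -2.000e-03  2.890e+00] F [ -2.  -11.4   0.8] op -0.0003 j [-0.12  0.59  0.32  1.9  -0.24  0.69  1.65]
tool-frame rel pivot (mm) -71.37011194888112 -18.299440068996038 yaw 165.5669562882187
scene zero deg 175.45742661943322 80.5 130.91666666666669
scene index deg 175.89525429592894 105.08333333333333
```

View pics/m3w.png

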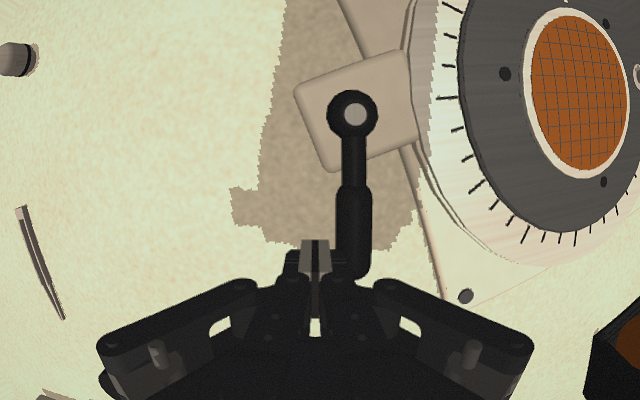

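```bash
python3 -c "
from h import *
d=optics.read_camera('wrist')
for h in (.062,):
  a=wat(d,355,114,h);b=wat(d,353,262,.056);e=b-a;print(a,b,np.degrees(np.arctan2(e[1],e[0])))
# handle axis only
a=wat(d,354,195,.0525);b=wat(d,353.5,255,.0555);e=b-a;print(a,b,np.degrees(np.arctan2(e[1],e[0])))
st()"
cat > fit2.py <<'E'
import sys
src=open('fit.py').read().split("g0=")[0]
src=src.replace("optics.read_camera('top')","optics.read_camera('scene')",1).replace("# stage yaw","'''").replace("ss=np.linspace","'''\nss=np.linspace",1)
exec(src)
g0=cv2.imread('pics/scene0.png',0).astype(np.float32); g1=cv2.cvtColor(d['frame'],cv2.COLOR_RGB2GRAY).astype(np.float32)
r=minimize(lambda p:cost(g0,p[:2]*1e-3,p[2]),[514,-99,-1.44],method='Nelder-Mead',options=dict(initial_simplex=[[514,-99,-1.44],[517,-99,-1.44],[514,-96,-1.44],[514,-99,-1.36]]))
print(r.fun,r.x[:2],np.degrees(r.x[2]))
t=np.arange(-30,-5,.5); c=[cost(g1,r.x[:2]*1e-3,np.radians(a)) for a in t]; i=int(np.argmin(c)); print(t[i],c[i],'delta',np.radians(t[i])-r.x[2])
E
python3 fit2.py
```

```text
[ 0.51493946 -0.10109179  0.062     ] [ 0.58464782 -0.11700728  0.056     ] -12.86105686725967
[ 0.55202735 -0.10918102  0.0525    ] [ 0.5811499  -0.11598108  0.0555    ] -13.142971080658642
t 17.82 p [ 0.5788 -0.1344  0.0531] rpy [-3.121e+00 -2.000e-03  2.890e+00] F [ -1.7 -10.9   0.3] op -0.0003 j [-0.12  0.59  0.32  1.9  -0.24  0.69  1.65]
-0.9176905021718086 [518.64474393 -99.93920998] -86.46915154874304
-13.5 -0.7297374609585044 delta 1.2735519469122856
```

>>> step_arm(plan=[{"x":0,"y":0.4,"z":0,"ax":0,"ay":0,"az":0,"gripper":0},{"x":0,"y":0.3,"z":0,"ax":0,"ay":0,"az":0,"gripper":0},{"x":0,"y":0.22,"z":0,"ax":0,"ay":0,"az":0,"gripper":0},{"x":0,"y":0.16,"z":0,"ax":0,"ay":0,"az":0,"gripper":0},{"x":0,"y":0.12,"z":0,"ax":0,"ay":0,"az":0,"gripper":0},{"x":0,"y":0.08,"z":0,"ax":0,"ay":0,"az":0,"gripper":0},{"x":0,"y":0.05,"z":0,"ax":0,"ay":0,"az":0,"gripper":0},{"x":0,"y":0.03,"z":0,"ax":0,"ay":0,"az":0,"gripper":0}])

```text
time: 18.53
tcp_pos: [0.5784, -0.135, 0.0533]
eef_rot: [-3.107, -0.001, 2.874]
contact_force: [-1.1, -4.9, 1.5]
opening: -0.0002
```

```bash
python3 -c "
from h import *
lv('m4')"
```

```text
t 18.53 p [ 0.5784 -0.135   0.0533] rpy [-3.107e+00 -1.000e-03  2.874e+00] F [-1.1 -4.9  1.5] op -0.0002 j [-0.14  0.59  0.33  1.9  -0.23  0.69  1.62]
tool-frame rel pivot (mm) -71.49938663587616 -17.84001831361802 yaw 164.68678990803235
```

View pics/m4w.png

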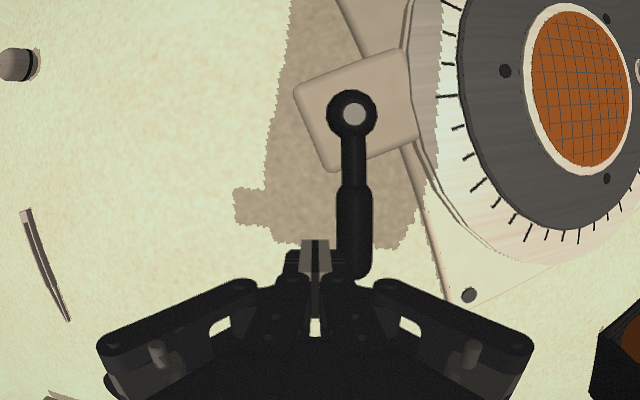

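>>> step_arm(plan=[{"x":0,"y":0,"z":0,"ax":0,"ay":0,"az":0,"gripper":0},{"x":0,"y":-0.03,"z":0,"ax":0,"ay":0,"az":0,"gripper":0},{"x":0,"y":-0.05,"z":0,"ax":0,"ay":0,"az":0,"gripper":0},{"x":0,"y":-0.05,"z":0,"ax":0,"ay":0,"az":0,"gripper":0},{"x":0,"y":-0.06,"z":0,"ax":0,"ay":0,"az":0,"gripper":0},{"x":0,"y":-0.08,"z":0,"ax":0,"ay":0,"az":0,"gripper":0},{"x":0,"y":-0.08,"z":0,"ax":0,"ay":0,"az":0,"gripper":0},{"x":0,"y":-0.1,"z":0,"ax":0,"ay":0,"az":0,"gripper":0}])

```text
time: 19.3
tcp_pos: [0.5783, -0.1354, 0.0532]
eef_rot: [-3.112, -0.002, 2.878]
contact_force: [-0.3, -1.3, -0.1]
opening: 0.0
```

```bash
python3 -c "
from h import *
lv('m5')"
```

```text
t 19.3 p [ 0.5783 -0.1354  0.0532] rpy [-3.112e+00 -2.000e-03  2.878e+00] F [-0.3 -1.3 -0.1] op 0.0 j [-0.14  0.59  0.33  1.9  -0.24  0.69  1.63]
tool-frame rel pivot (mm) -71.40411928425779 -18.538138896953992 yaw 164.8829281562834
```

View pics/m5w.png

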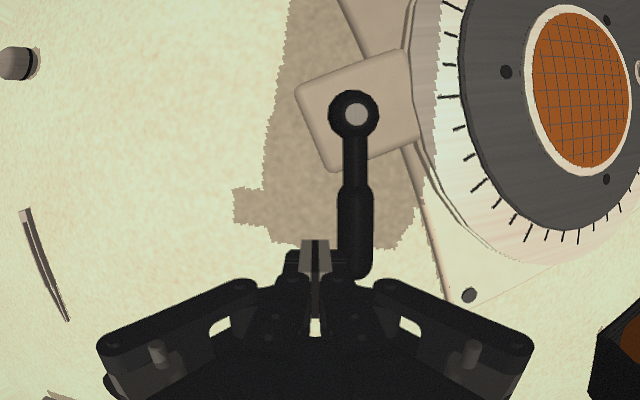

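>>> step_arm(plan=[{"x":0,"y":-0.1,"z":0,"ax":0,"ay":0,"az":0,"gripper":0},{"x":0,"y":-0.12,"z":0,"ax":0,"ay":0,"az":0,"gripper":0},{"x":0,"y":-0.15,"z":0,"ax":0,"ay":0,"az":0,"gripper":0},{"x":0,"y":-0.2,"z":0,"ax":0,"ay":0,"az":0,"gripper":0},{"x":0,"y":-0.3,"z":0,"ax":0,"ay":0,"az":0,"gripper":0},{"x":0,"y":-0.5,"z":0,"ax":0,"ay":0,"az":0,"gripper":0},{"x":0,"y":-1.0,"z":0,"ax":0,"ay":0,"az":0,"gripper":0},{"x":0,"y":-1.5,"z":0,"ax":0,"ay":0,"az":0,"gripper":0}])

```text
time: 20.07
tcp_pos: [0.5683, -0.1698, 0.0536]
eef_rot: [-3.115, -0.004, 2.884]
contact_force: [0.4, -1.1, -0.1]
opening: 0.0002
```

```bash
python3 -c "
from h import *
lv('m6')"
```

```text
t 20.07 p [ 0.5683 -0.1698  0.0536] rpy [-3.115 -0.004  2.884] F [ 0.4 -1.1 -0.1] op 0.0002 j [-0.07  0.59  0.32  1.9  -0.23  0.69  1.7 ]
tool-frame rel pivot (mm) -70.35694272394728 -54.75798860519747 yaw 165.2663106341522
```

View pics/m6w.png

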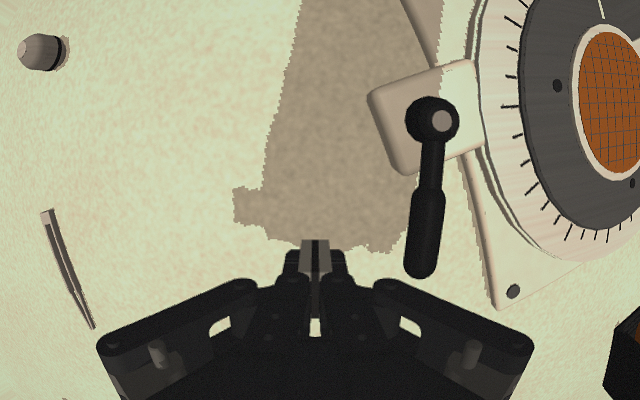

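>>> step_arm(plan=[{"x":0,"y":-1.5,"z":-0.5,"ax":-0.01,"ay":0,"az":0,"gripper":0},{"x":0,"y":-1.5,"z":-1.5,"ax":-0.01,"ay":0,"az":0,"gripper":0},{"x":0,"y":-1.0,"z":-2.0,"ax":0,"ay":0,"az":0,"gripper":0},{"x":0,"y":-0.8,"z":-2.5,"ax":0,"ay":0,"az":0,"gripper":0},{"x":0,"y":-0.8,"z":-2.5,"ax":0,"ay":0,"az":0,"gripper":0},{"x":0,"y":-0.8,"z":-1.5,"ax":0,"ay":0,"az":0,"gripper":0},{"x":0,"y":0,"z":0,"ax":0,"ay":0,"az":0,"gripper":0},{"x":0,"y":0,"z":0,"ax":0,"ay":0,"az":0,"gripper":0}])

```text
time: 20.83
tcp_pos: [0.5488, -0.2366, 0.1626]
eef_rot: [-3.135, -0.008, 2.875]
contact_force: [0.3, 1.0, -0.8]
opening: 0.0
```

```bash
python3 fit.py; python3 -c "
from h import *
lv('m7');zero('scene',np.array([.5254,.0548]));zero('top',np.array([.52385,.0548]))
d=optics.read_camera('top');cv2.imwrite('pics/m7t.png',cv2.resize(d['frame'][145:265,235:395,::-1],None,fx=5,fy=5,interpolation=cv2.INTER_CUBIC))"
```

```text
psi 7.479974983093612 7.680282555351613
lens 0.22850664276626503 0.22733167373190988
-1.9535889820880645 [514.00808965 -98.9247223 ] [-82.62841279 -19.46865807] delta rad 1.102345674650536
-1.9531037372391766 [514.34961783 -99.17295994] [-82.99401853 -19.38242009] delta rad 1.1102318352012994
-1.9536533556865796 [514.09413977 -98.95673546] [-82.72901895 -19.51641043] delta rad 1.1032681474718338
t 20.88 p [ 0.5487 -0.2367  0.1625] rpy [-3.135 -0.008  2.875] F [ 0.3 -0.7  0.2] op -0.0001 j [ 0.02  0.44  0.37  1.83 -0.19  0.91  1.78]
tool-frame rel pivot (mm) -69.59768078618178 -123.88096764918828 yaw 164.73941879907184
scene zero deg 175.51000129048913 80.0 130.20833333333331
scene index deg 175.8376042908224 103.91666666666667
top zero deg 175.31821705426356 88.75 133.0
top index deg 175.57846120408607 102.33333333333333
```

View pics/m7t.png

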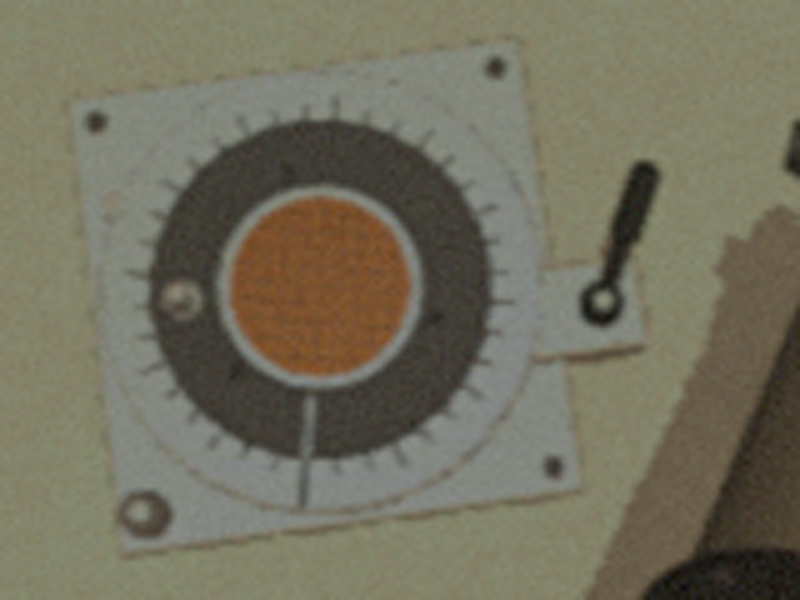

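View pics/m7w.png

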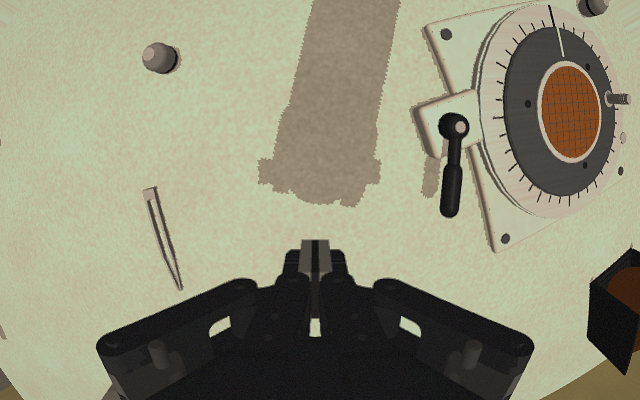

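```bash
cat > fit3.py <<'E'
src=open('fit.py').read().split("g0=")[0]
src=src.replace("optics.read_camera('top')","optics.read_camera('wrist')",1).replace("# stage yaw","'''").replace("ss=np.linspace","'''\nss=np.linspace",1)
exec(src)
def proj(d,X):
  q=np.asarray(X)@np.array(d['R']).T+np.array(d['t']);rr=np.hypot(q[:,0],q[:,1]);th=np.arctan2(rr,q[:,2])*d['fx'];return np.c_[d['cx']+th*q[:,0]/rr,d['cy']+th*q[:,1]/rr]
g=cv2.cvtColor(d['frame'],cv2.COLOR_RGB2GRAY).astype(np.float32)
for a0 in (-20,-14):
  a=np.radians(a0)
  r=minimize(lambda p:cost(g,p[:2]*1e-3,p[2]),[514,-99,a],method='Nelder-Mead',options=dict(initial_simplex=[[514,-99,a],[518,-99,a],[514,-95,a],[514,-99,a+.08]]))
  print(r.fun,r.x[:2],np.degrees(r.x[2]))
# screws for stage yaw in wrist view
for u,v in [(446,33),(505,238)]: print('screw',wat(d,u,v,.02))
E
python3 fit3.py; python3 -c "
from h import *
d=optics.read_camera('wrist')
cv2.imwrite('pics/m8.png',cv2.resize(d['frame'][10:260,390:560,::-1],None,fx=2.4,fy=2.4,interpolation=cv2.INTER_CUBIC))"
```

```text
-0.9518721949866382 [ 514.46897551 -101.41655827] -17.87923176932598
-0.95184498366143 [ 514.46604687 -101.43493666] -17.852681976779035
screw [ 0.42473171 -0.07293529  0.02      ]
screw [ 0.65069951 -0.04320435  0.02      ]
```

View pics/m8.png

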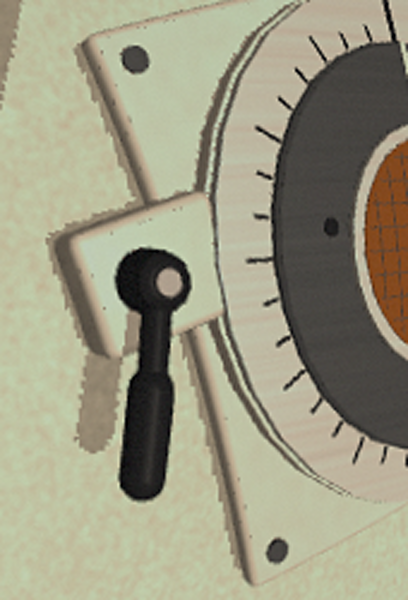

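```bash
cat > fit4.py <<'E'
exec(open('fit3.py').read().split("g=cv2")[0])
s=env.sense(); Rt=Ro.from_euler('xyz',s['eef_rot']).as_matrix(); pt=np.array(s['tcp_pos'])
Rc=np.array(d['R']);tc=np.array(d['t'])
Rct=Rc@Rt; tct=Rc@pt+tc   # cam from tool
def run(tag,p,rpy,a0):
    global d
    R=Ro.from_euler('xyz',rpy).as_matrix(); d=dict(d); d['R']=Rct@R.T; d['t']=tct-Rct@R.T@np.array(p)
    g=cv2.imread(f'pics/{tag}w.png',0).astype(np.float32); a=np.radians(a0)
    r=minimize(lambda q:cost(g,q[:2]*1e-3,q[2]),[514,-100,a],method='Nelder-Mead',options=dict(initial_simplex=[[514,-100,a],[518,-100,a],[514,-96,a],[514,-100,a+.08]]))
    print(tag,r.fun,r.x[:2],np.degrees(r.x[2]), 'clamp',r.x[2]+np.pi/2-np.radians(7.5))
run('c1',[.4913,-.1568,.1476],[-3.131,-.009,1.745],-80)
run('l0',[.4846,-.1755,.0488],[-3.13,.005,1.707],-80)
run('l4',[.5719,-.135,.0482],[-3.112,-.019,2.888],-15)
run('l6',[.5469,-.2125,.1506],[3.132,-.028,2.861],-17)
run('m1',[.5539,-.1898,.0413],[3.131,-.013,2.818],-17)
run('m2',[.5767,-.1417,.0527],[3.13,-.006,2.917],-17)
run('m3',[.5788,-.1344,.0531],[-3.121,-.002,2.89],-15)
run('m5',[.5783,-.1354,.0532],[-3.112,-.002,2.878],-15)
run('m6',[.5683,-.1698,.0536],[-3.115,-.004,2.884],-15)
run('m7',[.5487,-.2367,.1625],[-3.135,-.008,2.875],-15)
E
python3 fit4.py
```

```text
c1 -0.9283371177648077 [512.98282342 -97.58897056] -81.22483304199639 clamp 0.022255861929803306
l0 -0.7660671560750274 [512.20782149 -91.38580608] -81.4231693325598 clamp 0.018794240633279585
l4 -0.5768536910467124 [491.71707243 -95.06157283] -12.750826412963082 clamp 1.2173527296388578
l6 -0.9586199612929865 [ 510.08016007 -100.40842469] -17.90656845154503 clamp 1.1273680556821184
m1 -0.7563737103021029 [ 511.28294892 -101.76057019] -15.851654467893187 clamp 1.1632330705421159
m2 -0.6388727055608329 [ 502.30669628 -100.78627024] -14.875562325454132 clamp 1.180269092230523
m3 -0.6390857366377218 [ 504.6755942  -101.07239434] -10.261222817101297 clamp 1.2608045094561362
m5 -0.6391823324975894 [ 504.64696305 -100.33429886] -11.121972673753882 clamp 1.2457815904214795
m6 -0.7986943755478416 [510.18985076 -96.56813635] -16.238812234116132 clamp 1.156475892796859
m7 -0.951308071883988 [ 515.11789761 -101.47129725] -18.0244989731618 clamp 1.1253097797913114
```

```bash
python3 -c "
import cv2,numpy as np
r=[]
for t in ['m2','m3','m5','m6','m7']:
  a=cv2.imread(f'pics/{t}s.png')[140:300,80:260]; r.append(a)
r.append(cv2.imread('pics/l4s.png')[140:300,80:260])
o=np.vstack([np.hstack(r[:3]),np.hstack(r[3:])]);cv2.imwrite('pics/cmp.png',cv2.resize(o,None,fx=1.45,fy=1.45))"
```

```text
(no output)
```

View pics/cmp.png

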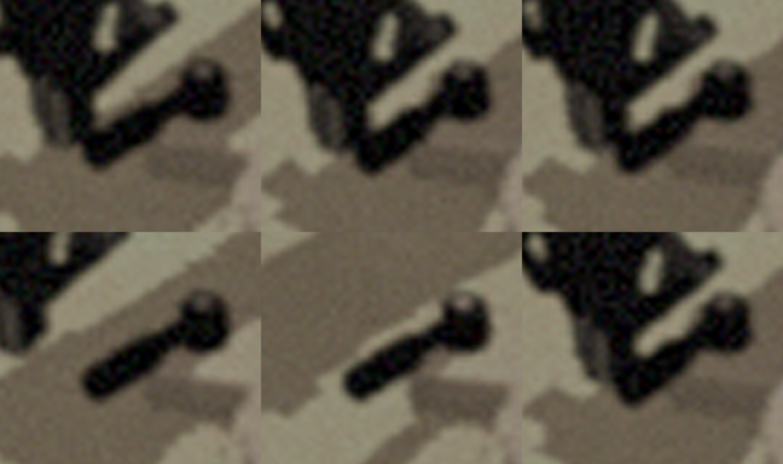

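```bash
python3 -c "
from h import *
d=optics.read_camera('wrist');R=np.array(d['R']);t=np.array(d['t']);print(-R.T@t,R[2]);st()
rows([(.62,-.155,.2,np.radians(164.7))],[8])"
```

```text
[ 0.48497348 -0.21903558  0.30454757] [ 0.24360958 -0.07281856 -0.96713589]
t 21.33 p [ 0.5484 -0.2364  0.1618] rpy [-3.135 -0.01   2.876] F [-0.   0.2  0.6] op 0.0 j [ 0.02  0.45  0.37  1.83 -0.19  0.91  1.78]
 -0.59   1.21  -0.49 | -0.001 -0.001  0.000
 -0.59   1.21  -0.49 | -0.001 -0.001  0.000
 -0.59   1.21  -0.49 | -0.001 -0.001  0.000
 -0.59   1.21  -0.49 | -0.001 -0.001  0.000
 -0.59   1.22  -0.48 | -0.001 -0.001  0.000
 -0.59   1.22  -0.48 | -0.001 -0.001  0.000
 -0.59   1.22  -0.48 | -0.001 -0.001  0.000
 -0.59   1.22  -0.48 | -0.001 -0.001  0.000
```

>>> step_arm(plan=[{"x":-0.4,"y":0.4,"z":-1.0,"ax":0,"ay":0,"az":0,"gripper":0},{"x":-0.6,"y":1.2,"z":-0.5,"ax":0,"ay":0,"az":0,"gripper":0},{"x":-0.6,"y":1.2,"z":-0.5,"ax":0,"ay":0,"az":0,"gripper":0},{"x":-0.6,"y":1.2,"z":-0.5,"ax":0,"ay":0,"az":0,"gripper":0},{"x":-0.6,"y":1.2,"z":-0.5,"ax":0,"ay":0,"az":0,"gripper":0},{"x":-0.6,"y":1.2,"z":-0.5,"ax":0,"ay":0,"az":0,"gripper":0},{"x":-0.6,"y":1.2,"z":-0.5,"ax":0,"ay":0,"az":0,"gripper":0},{"x":0,"y":0,"z":0,"ax":0,"ay":0,"az":0,"gripper":0}])

```text
time: 22.0
tcp_pos: [0.6159, -0.1632, 0.2058]
eef_rot: [-3.137, -0.008, 2.88]
contact_force: [0.0, 1.2, -0.1]
opening: -0.0001
```

```bash
python3 fit3.py; python3 -c "
from h import *
d=optics.read_camera('wrist');st()
cv2.imwrite('pics/n1.png',d['frame'][...,::-1])
import pickle;pickle.dump(d,open('n1.pkl','wb'))"
```

```text
-0.9676227450498497 [ 514.67204164 -100.84652522] -18.62554842379899
-0.9676374590656293 [ 514.66477608 -100.78857502] -18.68853488915779
screw [0.48330344 0.02216161 0.02      ]
screw [0.74511775 0.05798702 0.02      ]
t 22.1 p [ 0.6133 -0.1662  0.2047] rpy [-3.135 -0.01   2.877] F [-0.1 -0.4 -0.5] op 0.0 j [-0.1   0.46  0.36  1.69 -0.18  1.03  1.63]
```

View pics/n1.png

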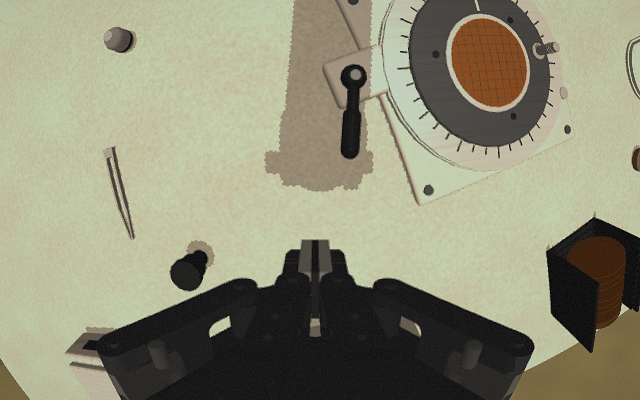

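```bash
python3 -c "
from h import *
rows([(.562,-.198,.06,np.radians(164))],[8])"
```

```text
0.50  -0.54   1.82 | -0.001 -0.001  0.002
  0.50  -0.54   1.82 | -0.001 -0.001  0.002
  0.50  -0.54   1.81 | -0.001 -0.001  0.002
  0.50  -0.55   1.81 | -0.001 -0.001  0.002
  0.50  -0.55   1.81 | -0.001 -0.001  0.002
  0.50  -0.55   1.81 | -0.001 -0.001  0.002
  0.50  -0.55   1.81 | -0.001 -0.001  0.002
  0.51  -0.56   1.81 | -0.001 -0.001  0.002
```

>>> step_arm(plan=[{"x":0.5,"y":-0.8,"z":1.7,"ax":0,"ay":0,"az":0,"gripper":0},{"x":0.5,"y":-0.8,"z":1.8,"ax":0,"ay":0,"az":0,"gripper":0},{"x":0.5,"y":-0.8,"z":1.8,"ax":0,"ay":0,"az":0,"gripper":0},{"x":0.5,"y":-0.6,"z":1.8,"ax":0,"ay":0,"az":0,"gripper":0},{"x":0.5,"y":-0.6,"z":1.8,"ax":0,"ay":0,"az":0,"gripper":0},{"x":0.5,"y":-0.5,"z":1.8,"ax":0,"ay":0,"az":0,"gripper":0},{"x":0.5,"y":-0.5,"z":1.5,"ax":0,"ay":0,"az":0,"gripper":0},{"x":0.2,"y":0,"z":1.0,"ax":0,"ay":0,"az":0,"gripper":0}])

```text
time: 22.77
tcp_pos: [0.5571, -0.2118, 0.0694]
eef_rot: [-3.13, -0.009, 2.867]
contact_force: [-0.2, 0.2, -0.2]
opening: 0.0002
```

```bash
python3 -c "
from h import *
lv('q1')
rows([(.568,-.160,.054,np.radians(165))],[7])"
```

```text
t 22.77 p [ 0.5571 -0.2118  0.0694] rpy [-3.13  -0.009  2.867] F [-0.2  0.2 -0.2] op 0.0002 j [ 0.01  0.57  0.32  1.89 -0.24  0.73  1.76]
tool-frame rel pivot (mm) -71.93982678734525 -96.98719123627464 yaw 164.24238866579032
  0.05   0.73   0.21 | -0.002 -0.002 -0.002
  0.04   0.73   0.21 | -0.002 -0.002 -0.002
  0.04   0.73   0.21 | -0.002 -0.002 -0.002
  0.04   0.73   0.21 | -0.002 -0.002 -0.002
  0.04   0.73   0.21 | -0.002 -0.002 -0.002
  0.04   0.73   0.21 | -0.002 -0.002 -0.002
  0.04   0.73   0.22 | -0.002 -0.002 -0.002
```

>>> step_arm(plan=[{"x":0.05,"y":0.8,"z":0.3,"ax":0,"ay":0,"az":0,"gripper":0},{"x":0.05,"y":0.8,"z":0.3,"ax":0,"ay":0,"az":0,"gripper":0},{"x":0.05,"y":0.8,"z":0.3,"ax":0,"ay":0,"az":0,"gripper":0},{"x":0.05,"y":0.8,"z":0.3,"ax":0,"ay":0,"az":0,"gripper":0},{"x":0.05,"y":0.8,"z":0.3,"ax":0,"ay":0,"az":0,"gripper":0},{"x":0.05,"y":0.8,"z":0.1,"ax":0,"ay":0,"az":0,"gripper":0},{"x":0,"y":0.7,"z":0,"ax":0,"ay":0,"az":0,"gripper":0},{"x":0,"y":0.5,"z":0,"ax":0,"ay":0,"az":0,"gripper":0}])

```text
time: 23.53
tcp_pos: [0.5766, -0.1441, 0.0547]
eef_rot: [-3.132, -0.003, 2.871]
contact_force: [-0.8, 0.3, -0.6]
opening: -0.0001
```

```bash
python3 -c "
from h import *
lv('q2')"
```

```text
t 23.53 p [ 0.5766 -0.1441  0.0547] rpy [-3.132e+00 -3.000e-03  2.871e+00] F [-0.8  0.3 -0.6] op -0.0001 j [-0.1   0.58  0.31  1.9  -0.25  0.7   1.66]
tool-frame rel pivot (mm) -72.19768208614211 -26.83440479026725 yaw 164.5004767393506
```

>>> step_arm(plan=[{"x":0.05,"y":0.3,"z":0,"ax":0,"ay":0,"az":0,"gripper":0},{"x":0.05,"y":0.4,"z":0,"ax":0,"ay":0,"az":-0.01,"gripper":0},{"x":0,"y":0.4,"z":0,"ax":0,"ay":0,"az":-0.02,"gripper":0},{"x":0,"y":0.5,"z":0,"ax":0,"ay":0,"az":-0.02,"gripper":0},{"x":0,"y":0.5,"z":0,"ax":0,"ay":0,"az":-0.02,"gripper":0},{"x":0,"y":0.6,"z":0,"ax":0,"ay":0,"az":-0.02,"gripper":0},{"x":0,"y":0.6,"z":0,"ax":0,"ay":0,"az":-0.02,"gripper":0},{"x":0,"y":0.6,"z":0,"ax":0,"ay":0,"az":-0.02,"gripper":0}])

```text
time: 24.3
tcp_pos: [0.5813, -0.1302, 0.0576]
eef_rot: [-3.107, 0.001, 2.993]
contact_force: [-0.9, -13.0, 0.2]
opening: -0.0003
```

```bash
python3 -c "
from h import *
lv('q3')"
```

```text
t 24.3 p [ 0.5813 -0.1302  0.0576] rpy [-3.107e+00  1.000e-03  2.993e+00] F [ -0.9 -13.    0.2] op -0.0003 j [-0.13  0.58  0.3   1.9  -0.2   0.69  1.7 ]
tool-frame rel pivot (mm) -70.99499469467051 -21.0043607609611 yaw 171.50757801992896
```

View pics/q3w.png

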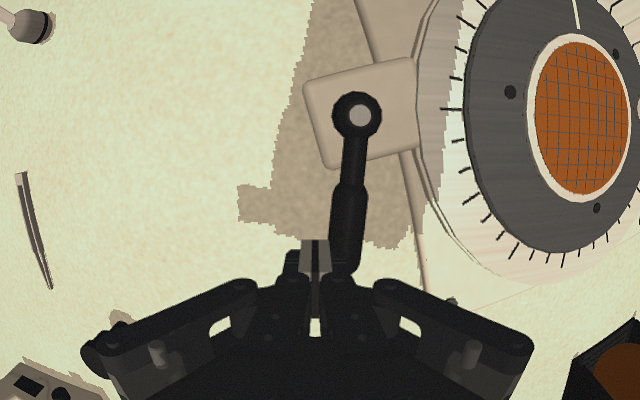

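>>> step_arm(plan=[{"x":0,"y":0.7,"z":0.05,"ax":0,"ay":0,"az":0.02,"gripper":0},{"x":0,"y":0.7,"z":0.05,"ax":0,"ay":0,"az":0.02,"gripper":0},{"x":0,"y":0.8,"z":0.05,"ax":0,"ay":0,"az":0.02,"gripper":0},{"x":0,"y":0.8,"z":0.05,"ax":0,"ay":0,"az":0,"gripper":0},{"x":0,"y":0.9,"z":0,"ax":0,"ay":0,"az":0,"gripper":0},{"x":0,"y":0.9,"z":0,"ax":0,"ay":0,"az":0,"gripper":0},{"x":0,"y":0.9,"z":0,"ax":0,"ay":0,"az":0,"gripper":0},{"x":0,"y":0.9,"z":0,"ax":0,"ay":0,"az":0,"gripper":0}])

```text
time: 25.07
tcp_pos: [0.5805, -0.1296, 0.0581]
eef_rot: [-3.042, 0.009, 2.887]
contact_force: [-4.1, -19.1, 3.2]
opening: -0.0006
```

```bash
python3 -c "
from h import *
lv('q4');zero('scene',np.array([.5254,.0548]))"
```

```text
t 25.07 p [ 0.5805 -0.1296  0.0581] rpy [-3.042  0.009  2.887] F [ -4.1 -19.1   3.2] op -0.0006 j [-0.22  0.59  0.38  1.91 -0.17  0.69  1.54]
tool-frame rel pivot (mm) -71.91550653891277 -13.051116738074294 yaw 165.43009868701196
scene zero deg 175.49497458410355 78.66666666666667 131.83333333333331
scene index deg 175.90812650120097 105.08333333333333
```

View pics/q4w.png

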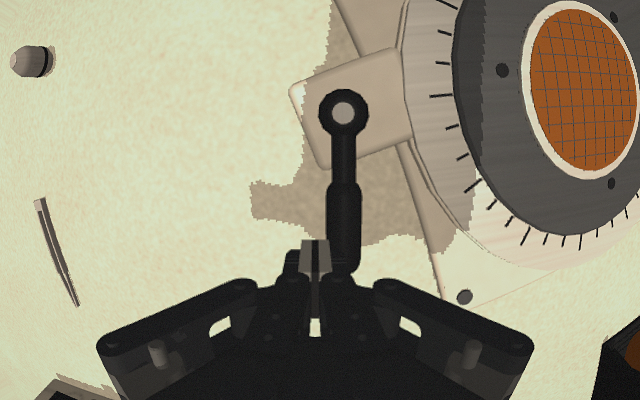

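>>> step_arm(plan=[{"x":0,"y":0.6,"z":0,"ax":0,"ay":0,"az":0,"gripper":0},{"x":0,"y":0.4,"z":0,"ax":0,"ay":0,"az":0,"gripper":0},{"x":0,"y":0.25,"z":0,"ax":0,"ay":0,"az":0,"gripper":0},{"x":0,"y":0.15,"z":0,"ax":0,"ay":0,"az":0,"gripper":0},{"x":0,"y":0.08,"z":0,"ax":0,"ay":0,"az":0,"gripper":0},{"x":0,"y":0.04,"z":0,"ax":0,"ay":0,"az":0,"gripper":0},{"x":0,"y":0,"z":0,"ax":0,"ay":0,"az":0,"gripper":0},{"x":0,"y":0,"z":0,"ax":0,"ay":0,"az":0,"gripper":0}])

```text
time: 25.88
tcp_pos: [0.5802, -0.1305, 0.0588]
eef_rot: [-3.028, 0.009, 2.877]
contact_force: [-1.3, -4.8, 1.5]
opening: -0.0002
```

>>> step_arm(plan=[{"x":0,"y":-0.05,"z":0,"ax":0,"ay":0,"az":0,"gripper":0},{"x":0,"y":-0.1,"z":0,"ax":0,"ay":0,"az":0,"gripper":0},{"x":0,"y":-0.15,"z":0,"ax":0,"ay":0,"az":0,"gripper":0},{"x":0,"y":-0.15,"z":0,"ax":0,"ay":0,"az":0,"gripper":0},{"x":0,"y":-0.2,"z":0,"ax":0,"ay":0,"az":0,"gripper":0},{"x":0,"y":-0.2,"z":0,"ax":0,"ay":0,"az":0,"gripper":0},{"x":0,"y":-0.3,"z":0,"ax":0,"ay":0,"az":0,"gripper":0},{"x":0,"y":-0.4,"z":0,"ax":0,"ay":0,"az":0,"gripper":0}])

```text
time: 26.55
tcp_pos: [0.5776, -0.1391, 0.0597]
eef_rot: [-3.034, 0.008, 2.884]
contact_force: [0.0, 0.0, -0.8]
opening: -0.0002
```

```bash
python3 -c "
from h import *
lv('q5')"
```

```text
t 26.55 p [ 0.5776 -0.1391  0.0597] rpy [-3.034  0.008  2.884] F [ 0.   0.  -0.8] op -0.0002 j [-0.22  0.59  0.39  1.91 -0.16  0.69  1.55]
tool-frame rel pivot (mm) -71.50924893061517 -22.789567251906064 yaw 165.2576317861034
```

View pics/q5w.png

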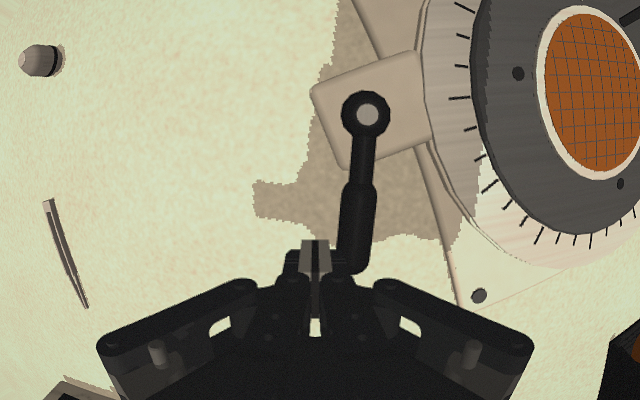

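>>> step_arm(plan=[{"x":0,"y":-0.5,"z":0,"ax":-0.01,"ay":0,"az":0,"gripper":0},{"x":0,"y":-1.0,"z":0,"ax":-0.02,"ay":0,"az":0,"gripper":0},{"x":0,"y":-1.5,"z":-0.5,"ax":-0.03,"ay":0,"az":0,"gripper":0},{"x":0,"y":-1.5,"z":-1.5,"ax":-0.03,"ay":0,"az":0,"gripper":0},{"x":0,"y":-1.0,"z":-2.5,"ax":-0.01,"ay":0,"az":0,"gripper":0},{"x":0,"y":-0.5,"z":-3.0,"ax":0,"ay":0,"az":0,"gripper":0},{"x":0,"y":0,"z":-3.0,"ax":0,"ay":0,"az":0,"gripper":0},{"x":0,"y":0,"z":-2.0,"ax":0,"ay":0,"az":0,"gripper":0}])

```text
time: 27.32
tcp_pos: [0.5556, -0.2006, 0.1874]
eef_rot: [-3.141, -0.004, 2.882]
contact_force: [0.9, -0.4, -0.4]
opening: 0.0001
```

```bash
python3 fit.py; python3 fit3.py;  python3 -c "
from h import *
st();zero('scene',np.array([.5254,.0548]));zero('top',np.array([.52385,.0548]))
d=optics.read_camera('wrist');cv2.imwrite('pics/r1.png',d['frame'][...,::-1])"
```

```text
psi 7.479974983093612 7.680282555351613
lens 0.22850664276626503 0.22733167373190988
-1.951428811514082 [514.12931319 -98.767975  ] [-82.75725107 -19.67136944] delta rad 1.1010563458274667
-1.9513222492859668 [514.1564169 -98.958848 ] [-82.81215887 -19.49271282] delta rad 1.1051328139893437
-1.9512105199701906 [513.9337926  -99.05153155] [-82.6121631  -19.31799007] delta rad 1.1046917167125827
-0.960249860424998 [ 514.05014481 -101.67188685] -17.70908159857128
-0.9602557121301653 [ 513.99888911 -101.79052457] -17.5862068154889
screw [ 0.42959534 -0.02450598  0.02      ]
screw [0.68020688 0.01164977 0.02      ]
t 27.42 p [ 0.5574 -0.2009  0.1889] rpy [-3.141e+00  1.000e-03  2.883e+00] F [1.4 0.7 0.2] op 0.0001 j [-0.05  0.4   0.37  1.82 -0.17  0.95  1.71]
scene zero deg 175.45863522592543 80.75 129.875
scene index deg 175.90589972279136 103.5
top zero deg 175.32774518021793 89.5 131.66666666666669
top index deg 175.54661558109834 101.91666666666667
```

View pics/r1.png

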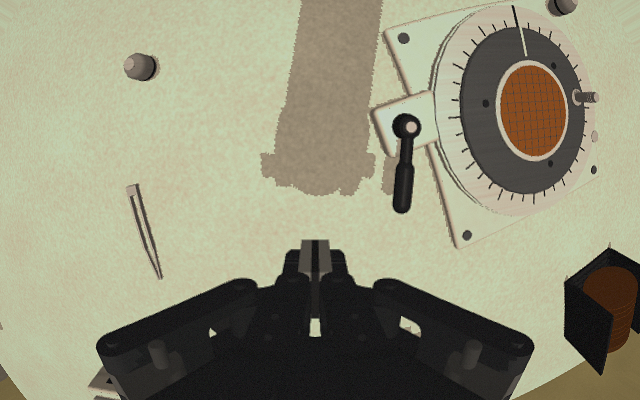

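```bash
cat > fit5.py <<'E'
src=open('fit4.py').read().split("run('c1'")[0]
exec(src)
# handle visible part only, fit angle with pivot x fixed along-lever
for lim in (.060,.066):
    use=(S>.042)&(S<lim)
    def run2(tag,p,rpy,a0):
        global d
        R=Ro.from_euler('xyz',rpy).as_matrix(); d=dict(d); d['R']=Rct@R.T; d['t']=tct-Rct@R.T@np.array(p)
        g=cv2.imread(f'pics/{tag}w.png',0).astype(np.float32)
        best=min(((cost(g,(.5145,py),np.radians(a)),py,a) for py in np.arange(-.104,-.0955,.0005) for a in np.arange(-26,-6,.5)))
        fx=min(((cost(g,(.5145,-.1003),np.radians(a)),a) for a in np.arange(-26,-6,.25)))
        print(lim,tag,'free',np.round(best,4),'fixed',np.round(fx,3),'clamp',np.radians(90-7.55+fx[1]))
    run2('l4',[.5719,-.135,.0482],[-3.112,-.019,2.888],-15)
    run2('l6',[.5469,-.2125,.1506],[3.132,-.028,2.861],-17)
    run2('m2',[.5767,-.1417,.0527],[3.13,-.006,2.917],-17)
    run2('m3',[.5788,-.1344,.0531],[-3.121,-.002,2.89],-15)
    run2('m5',[.5783,-.1354,.0532],[-3.112,-.002,2.878],-15)
    run2('m6',[.5683,-.1698,.0536],[-3.115,-.004,2.884],-15)
    run2('m7',[.5487,-.2367,.1625],[-3.135,-.008,2.875],-15)
    run2('q2',[.5766,-.1441,.0547],[-3.132,-.003,2.871],-15)
    run2('q4',[.5805,-.1296,.0581],[-3.042,.009,2.887],-15)
    run2('q5',[.5776,-.1391,.0597],[-3.034,.008,2.884],-15)
E
python3 fit5.py
```

```text
0.06 l4 free [ -0.9341  -0.096  -18.    ] fixed [ -0.909 -13.25 ] clamp 1.2077678423800762
0.06 l6 free [ -0.9364  -0.103  -16.5   ] fixed [ -0.936 -19.5  ] clamp 1.0986847641304305
0.06 m2 free [ -0.96    -0.1005 -19.    ] fixed [ -0.96 -19.25] clamp 1.1030480872604163
0.06 m3 free [ -0.9833  -0.1005 -13.5   ] fixed [ -0.983 -13.5  ] clamp 1.2034045192500902
0.06 m5 free [ -0.9832  -0.1    -14.    ] fixed [ -0.983 -13.75 ] clamp 1.1990411961201044
0.06 m6 free [ -0.9404  -0.097  -17.    ] fixed [ -0.934 -13.25 ] clamp 1.2077678423800762
0.06 m7 free [ -0.922   -0.1035 -15.5   ] fixed [ -0.922 -19.   ] clamp 1.1074114103904023
0.06 q2 free [ -0.972  -0.102 -18.5  ] fixed [ -0.971 -20.5  ] clamp 1.0812314716104872
0.06 q4 free [ -0.9829  -0.1    -14.    ] fixed [ -0.983 -13.5  ] clamp 1.2034045192500902
0.06 q5 free [ -0.9837  -0.0985 -19.    ] fixed [ -0.982 -17.   ] clamp 1.1423179954302887
0.066 l4 free [ -0.8603  -0.096  -18.    ] fixed [ -0.845 -13.25 ] clamp 1.2077678423800762
0.066 l6 free [ -0.943   -0.1015 -18.    ] fixed [ -0.942 -19.25 ] clamp 1.1030480872604163
0.066 m2 free [ -0.9426  -0.096  -23.5   ] fixed [ -0.93 -19.25] clamp 1.1030480872604163
0.066 m3 free [ -0.9443  -0.096  -18.    ] fixed [ -0.931 -13.5  ] clamp 1.2034045192500902
0.066 m5 free [ -0.9455  -0.096  -18.    ] fixed [ -0.938 -13.75 ] clamp 1.1990411961201044
0.066 m6 free [ -0.9391  -0.0975 -16.5   ] fixed [ -0.933 -13.75 ] clamp 1.1990411961201044
0.066 m7 free [ -0.9259  -0.102  -17.5   ] fixed [ -0.927 -19.   ] clamp 1.1074114103904023
0.066 q2 free [ -0.9575  -0.0985 -22.    ] fixed [ -0.956 -20.25 ] clamp 1.085594794740473
0.066 q4 free [ -0.9643  -0.0965 -17.5   ] fixed [ -0.95 -13.5 ] clamp 1.2034045192500902
0.066 q5 free [ -0.9699  -0.0985 -19.    ] fixed [ -0.958 -17.25 ] clamp 1.137954672300303
```

```bash
python3 -c "
from h import *
st();print(env.hand_in())"
```

```text
t 27.62 p [ 0.5548 -0.1983  0.1836] rpy [-3.141 -0.008  2.885] F [-0.5 -0.6  0.2] op -0.0001 j [-0.05  0.41  0.37  1.83 -0.17  0.95  1.71]
the job is handed in; nothing more can be done
None
```

I turned the turntable to zero and pushed the clamp lever to its stop, then handed in at 27.6 s. The lever springs back when released, though, and rests right on the 1.1 rad limit, so the final clamp check could fail.

- **Turntable:** I pushed the post clockwise about 54° with the closed fingertips. At the end the index line was 0.2–0.45° from the longest scale line (0.4–0.7 mm) in the top and scene cameras. A wrist-camera check before clamping gave 0.25°. Clamping did not move it, and the scale line kept the same measured angle.
- **Clamp lever:** I pushed it in three times, with about 11 N, 11 N and 19 N. In the pictures under load it stood at about 1.20 rad, its stop. Each time it went back to the same place on release, even after a slow easing-off.
- **Rest angle:** The fits disagree by a few hundredths of a radian. The top camera gave 1.10–1.11 and the wrist camera 1.10–1.13, so I cannot confirm it is above 1.1. Pushing harder did not change where it settled.
- **Everything else:** I planned every move clear of the wafer and the other items. No unexpected contact force showed in the readings I took, the largest being about 20 N on the lever. I did not measure the loose items' positions again at the end. The arm was clear above the bench at hand-in, with the fingertips at 0.18 m.

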